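Load pin gauges against the stop and lock the V-groove rack with a hex key

TASK

Load every steel pin gauge on the bench into a V-groove of the rack, one to a groove, and push it along under the bridge until its end touches the end stop. Then take the L-shaped hex key from its stand, flip it so that its short leg stands in the socket of the screw on the bridge and its long leg is a level lever, and turn the stiff screw clockwise as far as it goes; finally hang the key back on its stand as it was. Do not knock the petri dish about.

Things in the scene. Friction and masses are not known exactly. Their poses are not given: they have to be found in the camera images.
- pin_1_center (a point): centre of a steel pin gauge: a plain round rod 16 mm in diameter, 130 mm long, 0.15 kg, with a 20 mm brass-coloured band round its middle; its x axis runs along the rod, both ends are alike. It lies on the bench at the start (centre 8 mm up), to the right of the rack. There are two or three such pins; an absent one reads None
- pin_2_center (a point): centre of a steel pin gauge: a plain round rod 16 mm in diameter, 130 mm long, 0.15 kg, with a 20 mm brass-coloured band round its middle; its x axis runs along the rod, both ends are alike. It lies on the bench at the start (centre 8 mm up), to the right of the rack. There are two or three such pins; an absent one reads None
- pin_3_center (a point): centre of a steel pin gauge: a plain round rod 16 mm in diameter, 130 mm long, 0.15 kg, with a 20 mm brass-coloured band round its middle; its x axis runs along the rod, both ends are alike. It lies on the bench at the start (centre 8 mm up), to the right of the rack. There are two or three such pins; an absent one reads None
- rack: fixed aluminium V-groove rack, 180 mm (its x) by 232 mm (its y), origin at the centre of its underside. Three 90 degree V-grooves run along its y at x = -50, 0, +50 mm, open from above from y = -112 mm up to the bridge; lands between them are 18.5 mm up; a pin in a groove has its axis 23.3 mm up, so its upper half is free for fingers
- end_stop (a point): middle of the face, at rack y = +100 mm, of the dark end stop that crosses all grooves, its top 36 mm above the bench; axes as the rack's
- bridge_top (a point): middle of the top of the dark bridge over the grooves, 66 mm up; it spans rack y = +51 to +81 mm, with posts at x = -83 and +83 mm. Below it a brass keeper bar hangs about 4.5 mm above the pins and comes down to 0.6 mm above them as the screw is turned tight; a pin can be slid under it even then
- home_1 (a point): where the centre of a pin lies when it is in groove 1 with its end touching the end stop: rack x = -50 mm, y = +35 mm, 23.3 mm up; axes as the rack's
- home_2 (a point): where the centre of a pin lies when it is in groove 2 with its end touching the end stop: rack x = 0 mm, y = +35 mm, 23.3 mm up; axes as the rack's
- home_3 (a point): where the centre of a pin lies when it is in groove 3 with its end touching the end stop: rack x = 50 mm, y = +35 mm, 23.3 mm up; axes as the rack's
- cam_screw (a joint): angle of the stiff cam screw on the bridge, rad: grows as it turns clockwise seen from above, from 0 to its end at 1.3 (tight); it begins loose, between 0 and 0.2. It takes 0.35 N m to turn and stays where it is left. Its round steel head, 30 mm across and 30 mm tall, with a red dot on its rim, stands on the middle of the bridge
- socket_mouth (a point): centre of the upright hexagon socket at the top of the screw head, 96 mm above the bench, 26 mm deep, about 1 mm of play at each side. z is up, x points at a corner of the hexagon (the red dot) and turns with the screw. The key enters when its long leg points, seen from above, along this x or a multiple of 60 degrees from it, within about 6 degrees
- socket_floor (a point): centre of the floor of the socket, 26 mm below the mouth
- key_bend (a point): L-shaped dark hex key, 17 mm across flats, 0.2 to 0.3 kg: the point where the centre lines of its legs meet. x runs along the long leg (160 mm long), the short leg along -z (63 mm); its flat sides look along +y and -y. Mass centre 60 mm along x. It hangs with the long leg sloping 60 degrees down. Short leg down in the socket, it stands by itself, long leg about level, this point 133 mm up
- key_short_end (a point): centre of the end face of the key's short leg
- key_long_end (a point): centre of the end face of the key's long leg
- key: the hex key as a whole, origin at key_bend; upright axes when it hangs on the stand
- stand: fixed blue key stand, base 165 x 70 mm, origin on the bench below the bend. A 14 mm thick sloping block carries the key astride, bend uppermost, long leg down towards +x, so fingers can straddle key and block; two 56 mm tall cheeks at x = +49 to +83 mm keep the foot of the long leg, 3 mm to spare each side. Lift the key straight up off it, lower it straight down on it
- stand_cradle (a point): where key_bend is, with the same axes, when the key hangs on the stand; 160 mm above the bench
- stand_foot (a point): where key_long_end is when the key hangs on the stand
- dish: bystander: a flat round clear petri dish, 62 mm across, 15 mm tall, to be left alone; origin at the centre of its underside

How it is judged:
By the outcome, as a careful person would: the job done as asked, in the order asked, and still so for the second after the job is handed in, with the robot touching nothing.
Of pin_1, pin_2, pin_3 only 2 to 3 are there at a start; the rules pass over those that are not, and their reading is None.
At some moment in a run one of pin_1, pin_2, pin_3 may be knocked a few centimetres aside while the robot is not near it.
It also fails if it takes over 210 s, if anything falls off the work surface, if the arm or the gripper's body presses on something with over 40 N, if the wrist force passes 120 N, or if a joint passes its speed limit or range.

ROBOT

A 6-joint arm with a two-finger parallel gripper is mounted at the origin on a cart in front of the work surface, level with it; the furniture and walls round the work are solid. World frame = base frame: x ahead of the robot, y to its left, z up, the work surface at z = 0. Lengths are in m, angles in rad, forces in N, time in s.
With the tool pointing down it reaches from about 0.275 to 0.85 m from the base axis. Payload 19 kg.
Tool frame: the origin (TCP) lies on the centre line of the jaws, within the pads' length; the fingertips stand 25 mm ahead of it and the grasp point (between the pads) lies 6 mm ahead of it; z points along the fingers, y is the line along which they close (so a half turn about z gives the same grasp; the last joint's range is limited). The gripper opens to 85 mm and grips with 20 to 120 N. Pads are 22 mm wide; open, the fingers measure 114 mm over their backs; the gripper's body (76 mm by 85 mm) begins 54 mm behind the grasp point. The pads swing forward as they close: fully open they stand 13 mm farther back than shut.
Start: joints at [1.084, 0.15, 1.437, -0, 1.554, -0.134], TCP at [0.199, 0.54, 0.256] pointing down, gripper open.
Joint ranges: [-2.8, 2.8], [-0.68, 2.1], [0.12, 2.68], [-1.39, 4.53], [0.16, 2.79], [-2.81, 2.81]. Speed limits (rad/s): [1.89, 1.89, 2.22, 3.01, 3.01, 3.01].

INTERFACE

Orientations are given as a rotation vector (axis times angle).
In Python, from workcell import state, grab_frame, calibration, finish_job, boxes_of, pinpoint gives the robot as it stands. The module is installed in compiled form; this text tells all that it offers.
- The arm moves only by the tool play_rows, never from a script. Its argument "increments" is a list that holds one entry, the list of rows, each a list of 4 numbers: the shift along the tool's x, y, z in m, then the turn about the tool's z in rad. A call has 1 to 5 rows; each row shifts and turns the commanded pose from where the row before left it, along the tool's axes as they then stand; what a row does not reach is not made up. A row lasts 1/10 s, in which the tool goes at most 50 mm and 8.59 degrees, less where a joint would pass 70% of its speed; a pose out of reach is approached as far as the arm can. A call is refused whole if a number of a shift passes 0.05 or a number of a turn 0.15, either way. A call with a gripper value outside its range is refused whole. "hand" is the opening in per cent of the stroke, from 0 (shut) to 100 (fully open), set as the call begins (left out, the last holds). The fingers move at their own pace and stop on an object; "force" is the grip in N (left out, the last holds). Time passes only in rows, so rows that do not move let the fingers close. It gives the time, the measured TCP pose, the force, the opening and the grip force at its end, in the units of the state.
- state(): the state, without advancing time (a new reading comes with each control period).
- grab_frame(name): name is "scene" or "top"; returns the picture (480x640x3 uint8, red, green, blue); there is no depth.
- calibration(name): a dict with "fx", "fy", "cx", "cy" (pixels), "pose" (4x4, takes a point from camera to world coordinates). Camera axes: x right, y up, looking along -z (the intrinsics and any distortion apply to the point x, -y, -z); pixel columns grow to the right and rows downward; lengths in m; the calibration is good to about 2 mm. A picture is of the moment at which its call begins. calibration takes no time and is no camera call.
- finish_job(): hands the job in; it is judged then, once.
Trained networks look in the newest picture that a camera, given by its name, has taken for a name from the list of things; names that differ only in an ending like _2 or _b are one class to them, and where a whole thing is asked for, a point or a joint stands for the part that bears it (a point fixed in the world has none). Each returns a list of dicts, best first, with "conf" (0 to 1); they miss things now and then, are a little off and sometimes report something else, mostly with a low value. They report only what shows in the picture. A call takes as long as a camera call.
- boxes_of(thing, camera): "rect" ([centre column, centre row, width, height] in pixels, round what is visible of it).
- pinpoint(thing, camera): "at" ([column, row] in pixels: a listed point, or the origin of a listed thing).
The state is a dict: "t": time; "qpos": joint angles; "dq": joint speeds; "tau": joint torques, N m; "eef_pos": TCP position; "orientation": TCP orientation; "force": force on the tool from outside, world axes, zero at the start; "moment": the same for the moment, N m; "width": opening from 0.0 (shut) to 1.0 (fully open); "finger_force": force on a finger pad.
Only numpy, scipy, OpenCV 4.12 (cv2) and the standard library are available. Lean on these libraries where they do the work, as an engineer would, in place of code of your own. Each camera call takes 0.05 s, during which the arm holds its last target. There are 200 camera calls.

## Working session

There is one attempt and no reset: what is moved stays moved. The work goes in short steps, Python scripts to look and compute and a tool call to move; the robot and the scene stay as the last step left them, time stands still between calls to the robot, and variables do not carry over. Pictures are saved under pics/ and viewed, at most 17 in all, crops included, and the job is handed in when it is done.

Besides the shell and the picture viewer there is one more tool, called as a command line: name --argument value ..., lists and objects as JSON in quotes. play_rows: Moves the arm, as the interface text tells. Its arguments: {"type":"object","properties":{"increments":{"type":"array"},"hand":{"type":"number"},"force":{"type":"number"}},"required":["increments"]}

```bash
mkdir -p pics
cat > h.py <<'E'
import numpy as np, cv2
from workcell import *
from scipy.spatial.transform import Rotation as R
def ray(cam,uv):
    c=calibration(cam); K=np.array([[c['fx'],0,c['cx']],[0,c['fy'],c['cy']],[0,0,1.]])
    d=c.get('dist',c.get('distortion')); d=None if d is None else np.array(d,float)
    p=cv2.undistortPoints(np.array([[uv]],float),K,d)[0,0]
    T=np.array(c['pose']); return T[:3,3],T[:3,:3]@np.array([p[0],-p[1],-1.])
def at(cam,uv,z):
    o,d=ray(cam,uv); return o+d*(z-o[2])/d[2]
def proj(cam,P):
    c=calibration(cam);T=np.array(c['pose']);K=np.array([[c['fx'],0,c['cx']],[0,c['fy'],c['cy']],[0,0,1.]])
    d=c.get('dist',c.get('distortion'));q=(np.atleast_2d(P)-T[:3,3])@T[:3,:3]*[1,-1,-1]
    return cv2.projectPoints(q,np.zeros(3),np.zeros(3),K,None if d is None else np.array(d,float))[0][:,0]
def tri(u1,u2):
    (a,d),(b,e)=ray('scene',u1),ray('top',u2); s=np.linalg.lstsq(np.c_[d,-e],b-a,rcond=None)[0]
    p,q=a+d*s[0],b+e*s[1]; return (p+q)/2,np.linalg.norm(p-q)
def save(cam,n,crop=None,k=1):
    f=grab_frame(cam)
    if crop: x,y,w,h=crop; f=f[y:y+h,x:x+w]
    cv2.imwrite('pics/'+n,cv2.resize(f[...,::-1],None,fx=k,fy=k,interpolation=cv2.INTER_CUBIC))
E
python3 - <<'E'
from h import *
np.set_printoptions(precision=4,suppress=True)
for c in('scene','top'):
    print(calibration(c)); save(c,c+'0.png')
    for n,z in dict(pin_1_center=.008,rack=0,end_stop=None,bridge_top=.066,home_1=.0233,socket_mouth=.096,key_bend=.16,key_short_end=None,key_long_end=None,stand=0,stand_cradle=.16,stand_foot=None,dish=0).items():
        for r in pinpoint(n,c)[:4]: print(c,n,np.round(r['at'],1),round(r['conf'],2),'' if z is None else at(c,r['at'],z))
s=state();print(s); print(R.from_rotvec(s['orientation']).as_matrix())
E
```

```text
{'fx': 580.4521610077447, 'fy': 580.4521610077447, 'cx': 323.3706137048522, 'cy': 236.49582660954465, 'pose': array([[-0.8665,  0.3855, -0.317 ,  0.1983],
       [-0.4992, -0.6716,  0.5476,  0.4308],
       [-0.0018,  0.6327,  0.7744,  0.968 ],
       [ 0.    ,  0.    ,  0.    ,  1.    ]])}
scene pin_1_center [320.  182.5] 0.45 [ 0.6786 -0.3838  0.008 ]
scene rack [309.2 343.2] 0.72 [ 0.4888 -0.0169  0.    ]
scene end_stop [273.5 380.8] 0.86 
scene end_stop [291.7 354.5] 0.5 
scene bridge_top [285.1 355.2] 0.79 [0.4931 0.0541 0.066 ]
scene bridge_top [288.3 354. ] 0.28 [0.4895 0.0495 0.066 ]
scene home_1 [316.8 364.6] 0.97 [0.4482 0.0238 0.0233]
scene home_1 [271.6 337.5] 0.88 [0.5479 0.0182 0.0233]
scene socket_mouth [282.9 344.5] 0.8 [0.4972 0.0517 0.096 ]
scene key_bend [419.6 157.5] 0.65 [ 0.4633 -0.4161  0.16  ]
scene key_short_end [434.9 172.8] 0.96 
scene key_long_end [374.5 196.9] 0.78 
scene key_long_end [319.1 184. ] 0.51 
scene key_long_end [409.6 208.2] 0.34 
scene stand [409.4 206.7] 0.69 [ 0.4701 -0.4249  0.    ]
scene stand_cradle [419. 157.] 0.74 [ 0.465  -0.4169  0.1
[... 1280 characters left out ...]
  0.16  ]
top stand_cradle [447.8 266.9] 0.52 [ 0.4684 -0.4204  0.16  ]
top stand_foot [422.9 229.6] 0.62 
top dish [417.7 172.4] 0.7 [ 0.6861 -0.3978  0.    ]
{'t': 1.4, 'qpos': array([ 1.084 ,  0.1505,  1.4374, -0.    ,  1.5538, -0.134 ]), 'dq': array([-0.0005,  0.0007, -0.0005, -0.0004, -0.0022,  0.0005]), 'tau': array([  0.0003, -71.2798, -57.1042,   0.    ,   0.0012,   0.    ]), 'eef_pos': array([0.1987, 0.5396, 0.2563]), 'orientation': array([-0.5513, -3.0928,  0.0001]), 'force': array([ 0.5201, -0.9302,  0.3969]), 'moment': array([0.0128, 0.0112, 0.0307]), 'finger_force': 0.0, 'width': 1.004240016371548}
[[-0.9384  0.3455 -0.    ]
 [ 0.3455  0.9384 -0.0001]
 [ 0.     -0.0001 -1.    ]]
```

View pics/scene0.png

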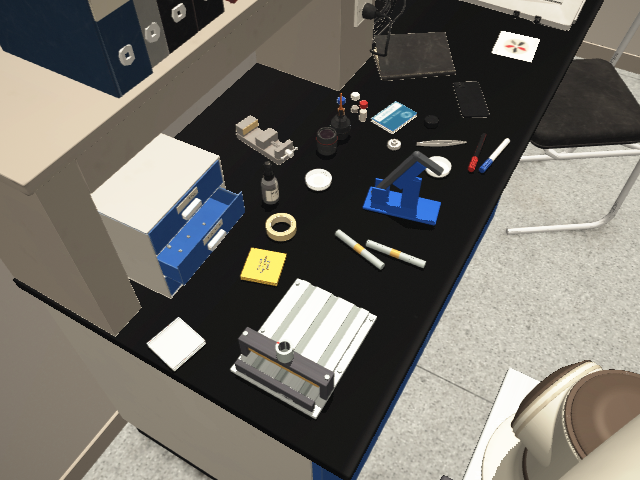

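View pics/top0.png

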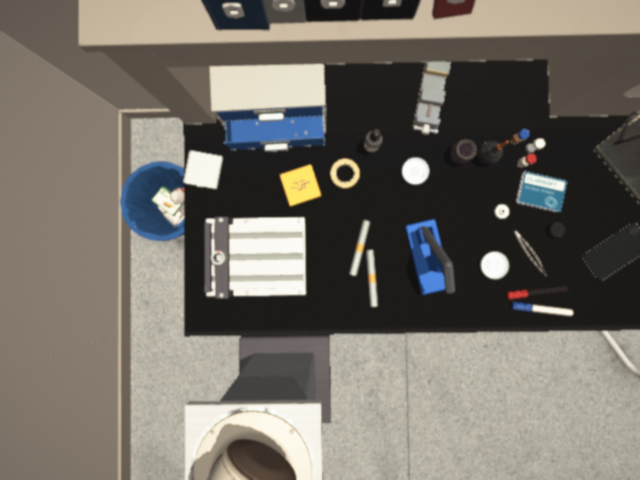

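Run:
```python
from h import *
save('top','c1.png',(195,205,265,105),3); save('scene','c2.png',(225,140,230,280),2)
```

```text
(no output)
```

View pics/c1.png

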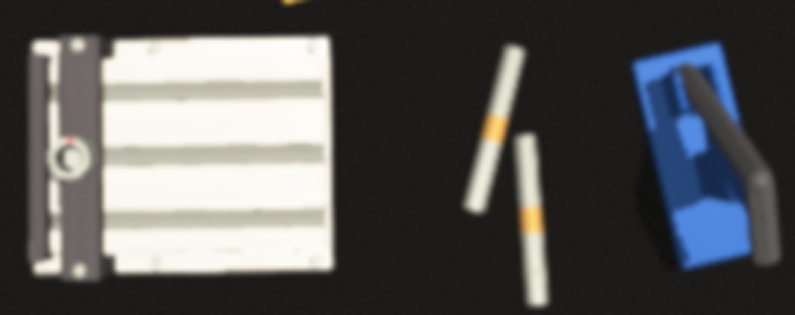

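View pics/c2.png

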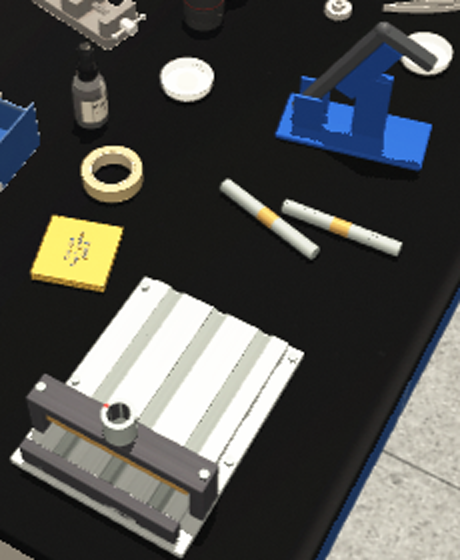

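```bash
cat > pins.py <<'E'
from h import *
def pins(cam,roi,z=.008):
    f=grab_frame(cam).astype(int);x,y,w,h=roi;g=f[y:y+h,x:x+w]
    m=((g.max(2)>120)).astype(np.uint8)
    n,l,st,ce=cv2.connectedComponentsWithStats(m)
    for i in range(1,n):
        if st[i,4]<60: continue
        p=np.argwhere(l==i)[:,::-1]+[x,y]
        W=np.array([at(cam,q,z)[:2] for q in p.astype(float)]);c=W.mean(0);u=np.linalg.svd(W-c)[2][0]
        t=(W-c)@u; print(cam,st[i,4],'c',c.round(4),'len',np.ptp(t).round(3),'head',np.degrees(np.arctan2(u[1],u[0])).round(1)%180)
if __name__=='__main__':
    pins('top',(335,215,60,100));pins('scene',(330,225,100,50))
    P=lambda x,y:(195+x/3,205+y/3); S=lambda x,y:(225+x/2,140+y/2)
    print('rack corners top');
    for q in[(330,37),(333,269),(32,42),(34,272)]: print(at('top',P(*q),.0185)[:2].round(4))
    print('grooves',[(at('top',P(*q),.0145)[:2].round(4)) for q in[(105,91),(322,88),(105,155),(322,153),(105,219),(322,217)]])
    print('bridge bolts',[at('top',P(*q),.066)[:2].round(4) for q in[(77,44),(80,270)]])
    print('bolts scene',[at('scene',S(*q),.066)[:2].round(4) for q in[(41,386),(204,474)]])
    print('mouth',at('top',P(70,158),.096),at('scene',S(118,410),.096)); print('dot',at('top',P(71,141),.096),at('scene',S(106,407),.096))
    print('stand base top',[at('top',P(*q),.008)[:2].round(4) for q in[(634,62),(722,43),(685,270)]],'scene',[at('scene',S(*q),.008)[:2].round(4) for q in[(278,130),(419,167),(431,124)]])
    print('bend',tri((419.6,157.5),(449.2,267.3)),'short',tri((434.9,172.8),(450.8,291)),'foot',tri((374.5,196.9),(422.7,228)))
E
python3 pins.py
```

```text
top 386 c [ 0.5098 -0.2561] len 0.133 head 164.4
top 380 c [ 0.4393 -0.2835] len 0.131 head 3.1999999999999886
scene 395 c [ 0.5095 -0.2572] len 0.133 head 164.1
scene 431 c [ 0.4382 -0.2846] len 0.131 head 2.9000000000000057
rack corners top
[ 0.5826 -0.1303]
[ 0.4037 -0.13  ]
[0.5827 0.1015]
[0.4048 0.1009]
grooves [array([0.5438, 0.0458]), array([ 0.5434, -0.1233]), array([0.4941, 0.0462]), array([ 0.4929, -0.1225]), array([0.4445, 0.0466]), array([ 0.4435, -0.1218])]
bridge bolts [array([0.577 , 0.0546]), array([0.4104, 0.0535])]
bolts scene [array([0.577 , 0.0523]), array([0.4106, 0.0533])]
mouth [0.49316943 0.05268267 0.096     ] [0.49506616 0.0515324  0.096     ]
dot [0.50530716 0.05188118 0.096     ] [0.50535967 0.05418011 0.096     ]
stand base top [array([ 0.5598, -0.3666]), array([ 0.5735, -0.4354]), array([ 0.3978, -0.4023])] scene [array([ 0.558, -0.372]), array([ 0.4, -0.4]), array([ 0.4133, -0.4655])]
bend (array([ 0.46677219, -0.42583904,  0.15053533]), np.float64(0.0007659157539508024)) short (array([ 0.42336023, -0.4312933 ,  0.12449715]), np.float64(0.01359926637153923)) foot (array([ 0.55159032, -0.40608915,  0.00634112]), np.float64(0.004959175652509475))
```

play_rows --increments '[[[-0.024,-0.0255,0,0],[-0.024,-0.0255,0,0],[-0.024,-0.0255,0,0],[-0.024,-0.0255,0,0],[-0.024,-0.0255,0,0]]]' --hand 45 --force 60

```text
t: 2.1
eef_pos: [0.2675, 0.3772, 0.2563]
orientation: [0.551, 3.093, 0.0]
force: [1.0, 0.6, -0.1]
width: 0.447
finger_force: 0.0
```

play_rows --increments '[[[-0.024,-0.0255,0,0],[-0.024,-0.0255,0,0],[-0.024,-0.0255,0,0],[-0.024,-0.0255,0,0],[-0.024,-0.0255,0,0]]]'

```text
t: 2.6
eef_pos: [0.336, 0.216, 0.2565]
orientation: [0.551, 3.092, 0.0]
force: [0.7, 0.5, 0.0]
width: 0.448
finger_force: 0.0
```

play_rows --increments '[[[-0.024,-0.0255,0,0],[-0.024,-0.0255,0,0],[-0.024,-0.0255,0,0],[-0.024,-0.0255,0,0],[-0.024,-0.0255,0,0]]]'

```text
t: 3.1
eef_pos: [0.4047, 0.0548, 0.2565]
orientation: [0.551, 3.092, 0.0]
force: [0.6, -0.7, -0.0]
width: 0.449
finger_force: 0.0
```

play_rows --increments '[[[-0.024,-0.0255,0,0],[-0.024,-0.0255,0,0],[-0.024,-0.0255,0,0],[-0.024,-0.0255,0,0],[-0.024,-0.0255,0,0]]]'

```text
t: 3.6
eef_pos: [0.4732, -0.1064, 0.2564]
orientation: [0.552, 3.092, -0.0]
force: [1.2, 0.2, 0.7]
width: 0.452
finger_force: 0.0
```

play_rows --increments '[[[-0.024,-0.0255,0,0],[-0.024,-0.0255,0,0],[-0.024,-0.0255,0,0],[-0.024,-0.0255,0,0],[-0.024,-0.0255,0,-0.08]]]'

```text
t: 4.1
eef_pos: [0.5418, -0.2675, 0.2563]
orientation: [0.427, 3.112, -0.0]
force: [0.1, 1.1, 1.1]
width: 0.448
finger_force: 0.0
```

```bash
cat >> h.py <<'E'
def plan(x,y,z,head):
    s=state();M=R.from_rotvec(s['orientation']).as_matrix();h=np.arctan2(M[1,0],M[0,0])
    d=M.T@(np.array([x,y,z])-s['eef_pos']);print('t',s['t'],'pos',s['eef_pos'].round(4),'head',np.degrees(h).round(2),'tool d',d.round(4),'turn',((h-np.radians(head)+np.pi)%(2*np.pi)-np.pi).round(4))
E
python3 - <<'E'
from pins import *
pins('top',(335,215,60,100));pins('scene',(330,225,100,50))
plan(.5463,-.2669,.028,164.3)
E
```

```text
top 2522 c [ 0.5251 -0.2793] len 0.228 head 13.099999999999994
scene 333 c [ 0.5109 -0.2587] len 0.131 head 164.5
scene 109 c [ 0.4842 -0.2832] len 0.043 head 1.0
t 4.2 pos [ 0.5421 -0.2692  0.2552] head 164.4 tool d [-0.0037  0.0035  0.2272] turn 0.0017
```

play_rows --increments '[[[-0.004,0.003,0.04,0],[0,0,0.04,0],[0,0,0.04,0],[0,0,0.04,0],[0,0,0.03,0]]]'

```text
t: 4.7
eef_pos: [0.5454, -0.2633, 0.064]
orientation: [-0.427, -3.111, -0.001]
force: [0.0, -0.1, 0.2]
width: 0.451
finger_force: 0.0
```

play_rows --increments '[[[0,0,0.018,0],[0,0,0.01,0],[0,0,0.008,0],[0,0,0,0]]]'

```text
t: 5.1
eef_pos: [0.546, -0.264, 0.0301]
orientation: [-0.427, -3.112, -0.0]
force: [-0.3, -0.6, -0.5]
width: 0.451
finger_force: 0.0
```

play_rows --increments '[[[0,0,0,0],[0,0,0,0],[0,0,0,0],[0,0,0,0],[0,0,0,0]]]' --hand 0 --force 70

```text
t: 5.6
eef_pos: [0.5466, -0.2646, 0.0316]
orientation: [0.427, 3.111, -0.002]
force: [-0.6, -0.9, 6.1]
width: 0.147
finger_force: 68.4
```

play_rows --increments '[[[0,0,0,0],[0,0,0,0],[0,0,0,0],[0,0,0,0],[0,0,-0.01,0]]]'

```text
t: 6.1
eef_pos: [0.5458, -0.264, 0.0403]
orientation: [-0.427, -3.112, -0.0]
force: [0.2, -0.5, -0.8]
width: 0.149
finger_force: 68.4
```

play_rows --increments '[[[0,0,-0.02,0],[0,0,-0.03,0],[0,0,-0.03,0],[0,0,0,0],[0,0,0,0]]]'

```text
t: 6.6
eef_pos: [0.5463, -0.2643, 0.1213]
orientation: [0.427, 3.111, -0.001]
force: [-0.7, -0.3, -1.4]
width: 0.149
finger_force: 68.4
```

Run:
```python
from h import *
save('scene','g1.png',(230,100,200,180),3);s=state();print(s['force'],s['width'],s['eef_pos'])
```

```text
[-0.51560896 -0.07952161 -2.50921112] 0.15182771328160327 [ 0.54590985 -0.26405938  0.12022915]
```

View pics/g1.png

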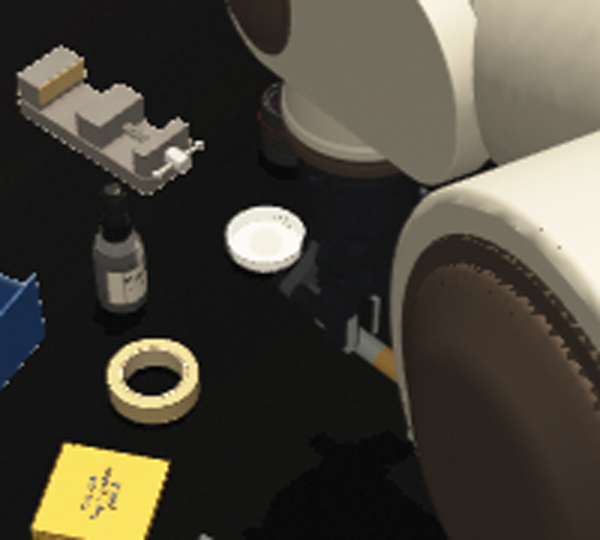

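play_rows --increments '[[[0,0,0,0.144],[0,0,0,0.144],[0,0,0,0.144],[0,0,0,0.144],[0,0,0,0.144]]]'

```text
t: 7.15
eef_pos: [0.5456, -0.2639, 0.119]
orientation: [-1.503, -2.756, -0.0]
force: [-0.6, 1.1, -1.2]
width: 0.147
finger_force: 68.5
```

play_rows --increments '[[[0,0,0,0.144],[0,0,0,0.144],[0,0,0,0.144],[0,0,0,0.144],[0,0,0,0]]]'

```text
t: 7.65
eef_pos: [0.5456, -0.2639, 0.1191]
orientation: [-2.221, -2.219, 0.001]
force: [-0.6, -0.0, -1.7]
width: 0.149
finger_force: 68.4
```

play_rows --increments '[[[0.04,0,0,0],[0.04,0,0,0],[0.04,0,0,0],[0.04,0,0,0],[0.024,0,0,0]]]'

```text
t: 8.15
eef_pos: [0.5451, -0.0776, 0.1197]
orientation: [-2.211, -2.23, 0.001]
force: [0.9, -0.6, -0.6]
width: 0.146
finger_force: 68.4
```

play_rows --increments '[[[0,-0.002,0.02,0],[0,0,0,0],[0,0,0,0]]]'

```text
t: 8.45
eef_pos: [0.5435, -0.0803, 0.1001]
orientation: [-2.216, -2.226, 0.001]
force: [0.3, -0.2, -1.3]
width: 0.146
finger_force: 68.5
```

Run:
```python
from h import *
plan(.544,-.08,.046,90);save('top','g2.png',(200,205,130,105),5)
```

```text
t 8.45 pos [ 0.5435 -0.0803  0.1001] head 90.26 tool d [0.0003 0.0006 0.054 ] turn 0.0045
```

View pics/g2.png

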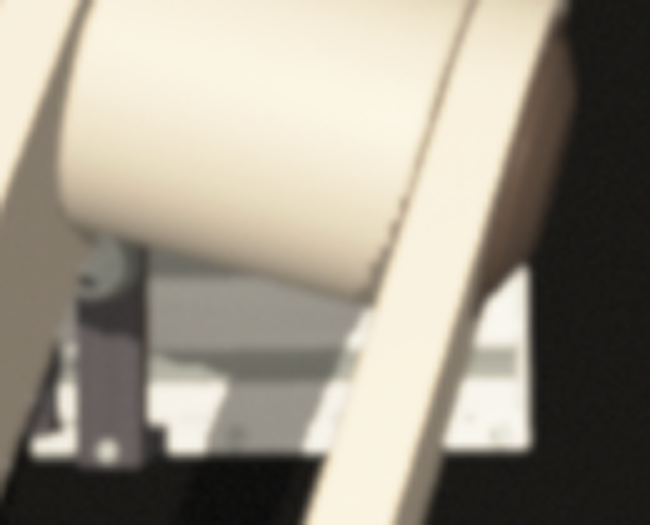

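play_rows --increments '[[[0,0,0.03,0.004],[0,0,0.016,0],[0,0,0.004,0],[0,0,0.002,0],[0,0,0,0]]]'

```text
t: 9.0
eef_pos: [0.5442, -0.0806, 0.0491]
orientation: [2.223, 2.219, 0.001]
force: [0.1, -0.2, -1.9]
width: 0.149
finger_force: 68.5
```

play_rows --increments '[[[0,0,0.001,0],[0,0,0.001,0],[0,0,0,0],[0,0,0,0]]]'

```text
t: 9.4
eef_pos: [0.5441, -0.0804, 0.0472]
orientation: [2.223, 2.218, 0.001]
force: [-2.5, 0.1, 6.7]
width: 0.149
finger_force: 69.5
```

play_rows --increments '[[[0,0,0,0],[0.005,0,0,0],[0.01,0,0,0],[0.01,0,0,0],[0.01,0,0,0]]]' --force 30

```text
t: 9.9
eef_pos: [0.544, -0.0454, 0.047]
orientation: [2.223, 2.218, -0.001]
force: [-3.3, -4.8, 4.7]
width: 0.146
finger_force: 69.1
```

play_rows --increments '[[[0.01,0,0,0],[0.01,0,0,0],[0.004,0,0,0],[0,0,0,0]]]'

```text
t: 10.3
eef_pos: [0.5439, -0.0207, 0.047]
orientation: [2.223, 2.22, 0.001]
force: [-4.6, 4.4, 7.7]
width: 0.145
finger_force: 69.3
```

play_rows --increments '[[[0.003,0,0,0],[0,0,0,0]]]'

```text
t: 10.5
eef_pos: [0.544, -0.0183, 0.047]
orientation: [2.223, 2.219, -0.0]
force: [-4.1, -1.4, 7.4]
width: 0.147
finger_force: 69.3
```

play_rows --increments '[[[0.003,0,0,0],[0,0,0,0]]]'

```text
t: 10.7
eef_pos: [0.5439, -0.0155, 0.047]
orientation: [2.223, 2.219, -0.001]
force: [-5.5, -2.3, 6.7]
width: 0.144
finger_force: 69.3
```

play_rows --increments '[[[0.002,0,0,0],[0,0,0,0]]]'

```text
t: 10.9
eef_pos: [0.544, -0.0141, 0.047]
orientation: [2.222, 2.218, -0.002]
force: [-4.2, -8.3, 6.1]
width: 0.151
finger_force: 69.3
```

play_rows --increments '[[[0.002,0,0,0],[0,0,0,0]]]'

```text
t: 11.1
eef_pos: [0.544, -0.0138, 0.047]
orientation: [2.221, 2.217, -0.005]
force: [-6.2, -26.2, 4.4]
width: 0.149
finger_force: 69.2
```

play_rows --increments '[[[0.002,0,0,0],[0,0,0,0]]]'

```text
t: 11.3
eef_pos: [0.5441, -0.0135, 0.0471]
orientation: [2.219, 2.215, -0.008]
force: [-7.0, -44.1, 5.1]
width: 0.144
finger_force: 69.1
```

play_rows --increments '[[[-0.003,0,0,0],[0,0,0,0]]]'

```text
t: 11.5
eef_pos: [0.544, -0.014, 0.047]
orientation: [2.223, 2.217, -0.002]
force: [-5.2, -15.9, 6.1]
width: 0.15
finger_force: 69.3
```

play_rows --increments '[[[0,0,0,0],[0,0,0,0],[0,0,0,0],[0,0,0,0]]]' --hand 40

```text
t: 11.9
eef_pos: [0.5439, -0.012, 0.0463]
orientation: [2.223, 2.219, 0.0]
force: [-0.1, -0.1, 0.4]
width: 0.401
finger_force: 0.0
```

play_rows --increments '[[[-0.01,0,-0.03,0],[-0.04,0,-0.04,0],[-0.05,0,-0.03,0],[-0.05,0,0,0],[0,0,0,0]]]'

```text
t: 12.4
eef_pos: [0.5436, -0.1553, 0.1382]
orientation: [2.226, 2.213, -0.001]
force: [-0.6, 1.1, 0.5]
width: 0.397
finger_force: 0.0
```

Run:
```python
from pins import *
save('scene','g3.png',(225,220,220,200),3)
pins('top',(335,215,60,100));pins('scene',(330,225,100,50))
plan(.401,-.286,.030,3)
```

```text
top 1283 c [ 0.5267 -0.2233] len 0.191 head 166.0
top 357 c [ 0.4388 -0.2836] len 0.131 head 3.0
scene 774 c [ 0.4114 -0.2836] len 0.145 head 1.1999999999999886
t 12.55 pos [ 0.5434 -0.1503  0.1371] head 89.85 tool d [-0.1361 -0.142   0.1071] turn 1.5158
```

View pics/g3.png

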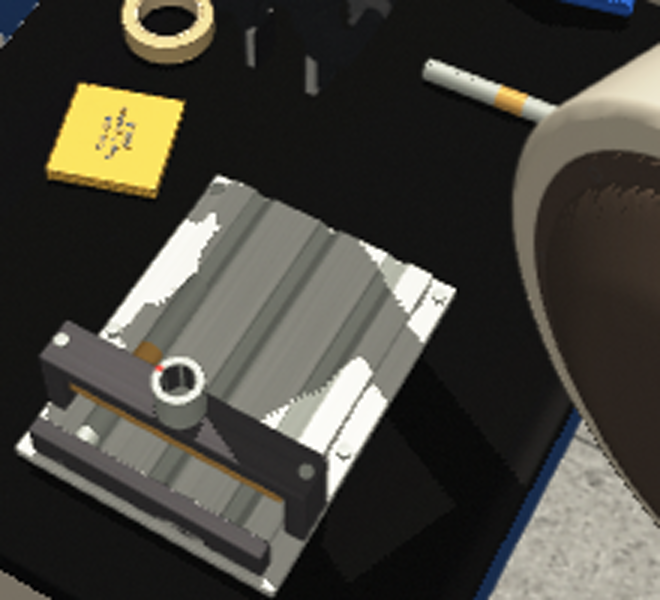

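play_rows --increments '[[[-0.027,-0.028,0,0],[-0.027,-0.028,0,0],[-0.027,-0.028,0,0],[-0.027,-0.028,0,0],[-0.027,-0.028,0,0]]]'

```text
t: 13.05
eef_pos: [0.4026, -0.2846, 0.1373]
orientation: [-2.221, -2.222, -0.0]
force: [0.4, -1.0, -0.1]
width: 0.402
finger_force: 0.0
```

play_rows --increments '[[[0,0,0,0.138],[0,0,0,0.138],[0,0,0,0.138],[0,0,0,0.138],[0,0,0,0.138]]]'

```text
t: 13.55
eef_pos: [0.4038, -0.2839, 0.1372]
orientation: [-2.845, -1.331, 0.0]
force: [-0.4, 0.4, -0.5]
width: 0.4
finger_force: 0.0
```

play_rows --increments '[[[0,0,0,0.138],[0,0,0,0.138],[0,0,0,0.138],[0,0,0,0.138],[0,0,0,0.138]]]'

```text
t: 14.05
eef_pos: [0.4038, -0.2838, 0.1372]
orientation: [-3.128, -0.29, 0.0]
force: [0.3, 0.5, 0.1]
width: 0.399
finger_force: 0.0
```

play_rows --increments '[[[0,0,0,0.138],[0,0,0,0],[0,0,0,0]]]'

```text
t: 14.35
eef_pos: [0.4037, -0.2844, 0.1373]
orientation: [-3.14, -0.089, 0.0]
force: [0.3, 0.3, -0.8]
width: 0.396
finger_force: 0.0
```

Run:
```python
from pins import *
pins('top',(335,215,60,100));pins('scene',(330,225,100,50))
plan(.4028,-.2857,.030,3)
```

```text
top 114 c [ 0.4825 -0.281 ] len 0.044 head 1.1999999999999886
top 1356 c [ 0.3977 -0.2981] len 0.166 head 142.4
scene 322 c [ 0.4466 -0.2849] len 0.128 head 2.4000000000000057
t 14.45 pos [ 0.4035 -0.2847  0.1374] head 3.15 tool d [-0.0008  0.001   0.1074] turn 0.0026
```

play_rows --increments '[[[0,0.001,0.04,0],[0,0,0.04,0],[0,0,0.017,0],[0,0,0.01,0],[0,0,0,0]]]'

```text
t: 14.95
eef_pos: [0.4031, -0.2858, 0.0297]
orientation: [-3.14, -0.082, 0.002]
force: [0.6, -0.2, 0.2]
width: 0.397
finger_force: 0.0
```

play_rows --increments '[[[0,0,0,0],[0,0,0,0],[0,0,0,0],[0,0,0,0],[0,0,0,0]]]' --hand 0 --force 60

```text
t: 15.45
eef_pos: [0.404, -0.2867, 0.0317]
orientation: [3.139, 0.08, 0.002]
force: [0.2, 0.7, 8.9]
width: 0.155
finger_force: 58.7
```

play_rows --increments '[[[0,0,0,0],[0,0,0,0],[0,0,-0.02,0],[0,0,-0.03,0],[0,0,-0.03,0]]]'

```text
t: 15.95
eef_pos: [0.4033, -0.286, 0.1119]
orientation: [3.14, 0.08, 0.0]
force: [0.1, -0.3, -2.2]
width: 0.149
finger_force: 58.9
```

play_rows --increments '[[[0,0,0,-0.138],[0,0,0,-0.138],[0,0,0,-0.138],[0,0,0,-0.138],[0,0,0,-0.138]]]'

```text
t: 16.45
eef_pos: [0.4035, -0.2863, 0.1111]
orientation: [2.924, 1.146, 0.0]
force: [-0.3, -0.4, -2.0]
width: 0.152
finger_force: 58.8
```

play_rows --increments '[[[0,0,0,-0.138],[0,0,0,-0.138],[0,0,0,-0.138],[0,0,0,-0.138],[0,0,0,-0.138]]]'

```text
t: 16.95
eef_pos: [0.4035, -0.2863, 0.111]
orientation: [2.364, 2.067, -0.0]
force: [0.1, 0.1, -2.2]
width: 0.155
finger_force: 58.8
```

play_rows --increments '[[[0,0,0,-0.135],[0,0,0,0],[0,0,0,0]]]'

```text
t: 17.25
eef_pos: [0.4035, -0.2862, 0.1108]
orientation: [2.231, 2.211, -0.0]
force: [0.5, 1.0, -1.5]
width: 0.152
finger_force: 58.8
```

Run:
```python
from h import *
plan(.444,-.08,.0475,90)
```

```text
t 17.25 pos [ 0.4035 -0.2862  0.1108] head 89.48 tool d [0.2066 0.0386 0.0632] turn -0.0091
```

play_rows --increments '[[[0.041,0.0077,0,0],[0.041,0.0077,0,0],[0.041,0.0077,0,0],[0.041,0.0077,0,0],[0.042,0.0077,0,-0.009]]]'

```text
t: 17.75
eef_pos: [0.443, -0.0788, 0.1107]
orientation: [2.222, 2.22, 0.0]
force: [0.2, -0.9, -0.2]
width: 0.155
finger_force: 58.9
```

play_rows --increments '[[[0,0,0.03,0],[0,0,0.02,0],[0,0,0.01,0],[0,0,0.002,0],[0,0,0,0]]]'

```text
t: 18.25
eef_pos: [0.4431, -0.0807, 0.0489]
orientation: [2.219, 2.224, 0.0]
force: [-1.0, -0.5, -0.4]
width: 0.151
finger_force: 58.9
```

play_rows --increments '[[[0,0,0.001,0],[0,0,0,0],[0,0,0,0]]]'

```text
t: 18.55
eef_pos: [0.4432, -0.0806, 0.0479]
orientation: [2.217, 2.225, 0.0]
force: [1.5, -0.9, -0.4]
width: 0.151
finger_force: 59.0
```

play_rows --increments '[[[0,0,0.001,0],[0,0,0.0005,0],[0,0,0,0],[0.005,0,0,0],[0.01,0,0,0]]]'

```text
t: 19.05
eef_pos: [0.4438, -0.0666, 0.047]
orientation: [2.215, 2.223, -0.0]
force: [0.9, -9.6, 10.4]
width: 0.151
finger_force: 60.1
```

play_rows --increments '[[[0.01,0,0,0],[0.01,0,0,0],[0.01,0,0,0],[0.01,0,0,0],[0.005,0,0,0]]]'

```text
t: 19.55
eef_pos: [0.4438, -0.0207, 0.047]
orientation: [2.214, 2.224, 0.001]
force: [2.3, -8.3, 10.0]
width: 0.155
finger_force: 60.0
```

play_rows --increments '[[[0.002,0,0,0],[0.002,0,0,0],[0,0,0,0]]]'

```text
t: 19.85
eef_pos: [0.4438, -0.0169, 0.047]
orientation: [2.215, 2.224, 0.001]
force: [2.2, -5.7, 10.9]
width: 0.15
finger_force: 60.1
```

play_rows --increments '[[[0.002,0,0,0],[0,0,0,0]]]'

```text
t: 20.05
eef_pos: [0.4438, -0.0151, 0.047]
orientation: [2.215, 2.223, 0.001]
force: [1.3, -6.6, 10.1]
width: 0.151
finger_force: 60.1
```

play_rows --increments '[[[0.002,0,0,0],[0,0,0,0]]]'

```text
t: 20.25
eef_pos: [0.4438, -0.0131, 0.047]
orientation: [2.215, 2.223, 0.001]
force: [1.6, -6.7, 9.6]
width: 0.153
finger_force: 60.1
```

play_rows --increments '[[[0.002,0,0,0],[0,0,0,0]]]'

```text
t: 20.45
eef_pos: [0.4438, -0.0126, 0.047]
orientation: [2.213, 2.222, -0.003]
force: [0.6, -25.8, 7.8]
width: 0.155
finger_force: 59.8
```

play_rows --increments '[[[0.002,0,0,0],[0,0,0,0]]]'

```text
t: 20.65
eef_pos: [0.4438, -0.0123, 0.0471]
orientation: [2.211, 2.221, -0.006]
force: [-1.2, -47.2, 6.4]
width: 0.154
finger_force: 59.6
```

play_rows --increments '[[[0.0015,0,0,0],[0,0,0,0]]]'

```text
t: 20.85
eef_pos: [0.4438, -0.0114, 0.0471]
orientation: [2.21, 2.22, -0.008]
force: [-2.1, -52.7, 6.4]
width: 0.154
finger_force: 59.3
```

Both are at the stop. Back off the load, release, rise and go clear for a look at everything.

play_rows --increments '[[[-0.003,0,0,0],[0,0,0,0]]]'

```text
t: 21.05
eef_pos: [0.4438, -0.0119, 0.0471]
orientation: [2.214, 2.222, -0.001]
force: [0.6, -20.4, 10.2]
width: 0.155
finger_force: 59.6
```

play_rows --increments '[[[0,0,0,0],[0,0,0,0],[0,0,0,0],[0,0,0,0]]]' --hand 40

```text
t: 21.45
eef_pos: [0.4425, -0.0097, 0.0458]
orientation: [-2.217, -2.226, 0.0]
force: [-0.2, -0.3, -0.4]
width: 0.398
finger_force: 0.0
```

play_rows --increments '[[[-0.01,0,-0.03,0],[-0.03,0,-0.05,0],[-0.03,0,-0.05,0],[-0.03,0,-0.05,0],[-0.03,-0.04,-0.04,0]]]'

```text
t: 21.95
eef_pos: [0.413, -0.1217, 0.2383]
orientation: [2.215, 2.225, 0.001]
force: [-0.6, -0.6, -0.2]
width: 0.4
finger_force: 0.0
```

play_rows --increments '[[[-0.02,-0.04,0,0],[-0.02,-0.04,0,0],[-0.02,-0.04,0,0],[0,0,0,0]]]'

```text
t: 22.35
eef_pos: [0.2888, -0.1828, 0.2359]
orientation: [2.222, 2.219, -0.002]
force: [1.5, -0.6, -0.4]
width: 0.397
finger_force: 0.0
```

Run:
```python
from h import *
plan(.444,-.08,.0475,90)
save('top','g4.png',(195,205,265,105),3); save('scene','g5.png',(225,140,230,280),2)
```

```text
t 22.35 pos [ 0.2888 -0.1828  0.2359] head 89.93 tool d [0.1032 0.1551 0.1883] turn -0.0012
```

View pics/g5.png

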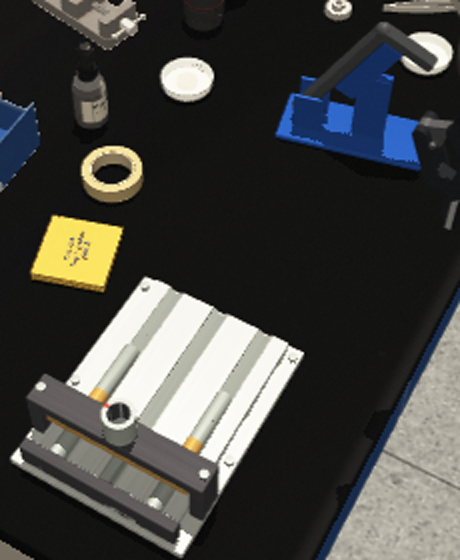

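View pics/g4.png

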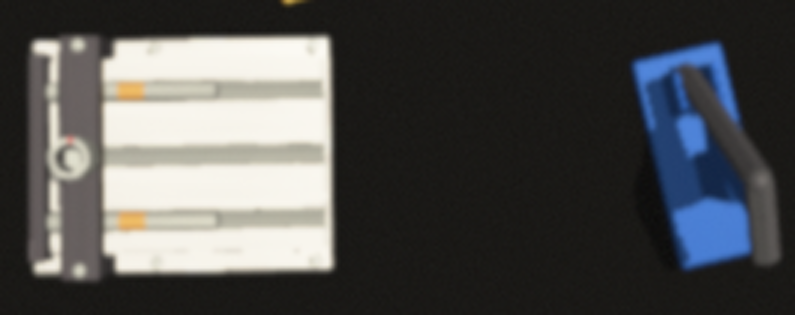

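play_rows --increments '[[[-0.0235,0.0196,0,0],[-0.0235,0.0196,0,0],[-0.0235,0.0196,0,0],[-0.0235,0.0196,0,0],[-0.0235,0.0196,0,0]]]' --hand 55

```text
t: 22.95
eef_pos: [0.3928, -0.2981, 0.2352]
orientation: [-2.214, -2.228, -0.0]
force: [0.3, -0.0, 0.4]
width: 0.551
finger_force: 0.0
```

play_rows --increments '[[[-0.0235,0.0196,0,0],[-0.0235,0.0196,0,0],[-0.0235,0.0196,0,0],[-0.0235,0.0196,0,0],[-0.0235,0.0196,0,0]]]'

```text
t: 23.45
eef_pos: [0.4916, -0.4148, 0.2348]
orientation: [-2.214, -2.228, -0.0]
force: [-0.1, 0.2, 0.4]
width: 0.548
finger_force: 0.0
```

play_rows --increments '[[[0,0,0,0.135],[0,0,0,0.135],[0,0,0,0.135],[0,0,0,0.135],[0,0,0,0.135]]]'

```text
t: 23.95
eef_pos: [0.4908, -0.4139, 0.2348]
orientation: [-2.83, -1.361, 0.0]
force: [-0.7, 0.5, 0.5]
width: 0.55
finger_force: 0.0
```

play_rows --increments '[[[0,0,0,0.135],[0,0,0,0.135],[0,0,0,0.135],[0,0,0,0.135],[0,0,0,0.135]]]'

```text
t: 24.45
eef_pos: [0.4908, -0.4139, 0.2348]
orientation: [-3.121, -0.347, 0.001]
force: [0.1, -0.2, 0.7]
width: 0.55
finger_force: 0.0
```

play_rows --increments '[[[0,0,0,0],[0,0,0,0]]]'

```text
t: 24.65
eef_pos: [0.4901, -0.4144, 0.2352]
orientation: [-3.12, -0.361, 0.001]
force: [-0.4, 0.1, -0.6]
width: 0.547
finger_force: 0.0
```

Run:
```python
from h import *
plan(.4846,-.4181,.138,12.4)
for c in('scene','top'):
    grab_frame(c)
    for n in('key_bend','stand_cradle','key_short_end'): print(c,n,[(np.round(r['at'],1),round(r['conf'],2),at(c,r['at'],.1285 if 'short' in n else .16).round(4)) for r in pinpoint(n,c)[:2]])
save('scene','k1.png',(330,90,140,140),4)
```

```text
t 24.65 pos [ 0.4901 -0.4144  0.2352] head 13.21 tool d [-0.0062  0.0024  0.0972] turn 0.0142
scene key_bend []
scene stand_cradle []
scene key_short_end []
top key_bend []
top stand_cradle [(array([211.2, 257. ]), 0.72, array([0.4955, 0.0507, 0.16  ])), (array([240.6, 232.1]), 0.32, array([ 0.5444, -0.0087,  0.16  ]))]
top key_short_end [(array([211.7, 255.4]), 0.54, array([0.4985, 0.0582, 0.1285]))]
```

View pics/k1.png

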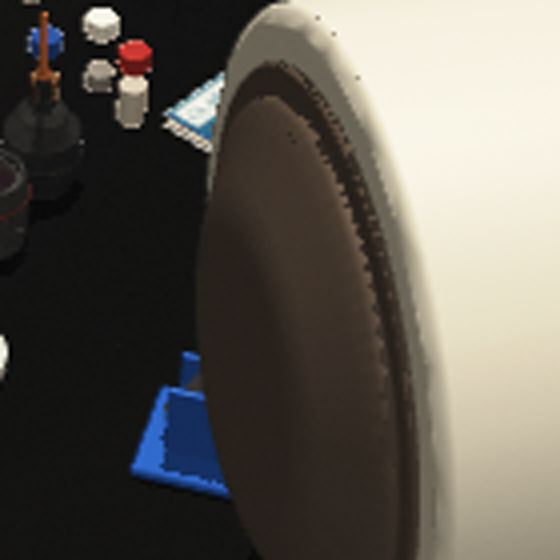

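Run:
```python
from h import *
P=lambda x,y:(195+x/3,205+y/3); S=lambda x,y:(225+x/2,140+y/2)
for n,p,s,z in(('bend',(761,178),(385,33),.16),('short',(767,258),(428,57),.1285),('foot',(690,76),(312,92),.0214)):
    print(n,at('top',P(*p),z).round(4),at('scene',S(*s),z).round(4))
h=np.radians(12.4);b=np.array([.468,-.4222,.16]);e=np.array([np.cos(h),np.sin(h),0])
for n,q in(('bend',b),('short',b-.0546*e-[0,0,.0315]),('foot',b+.08*e-[0,0,.1386])): print(n,q.round(4),((proj('top',q)[0]-[195,205])*3).round(),((proj('scene',q)[0]-[225,140])*2).round())
```

```text
bend [ 0.4734 -0.4222  0.16  ] [ 0.4682 -0.4167  0.16  ]
short [ 0.4176 -0.4333  0.1285] [ 0.4255 -0.4388  0.1285]
foot [ 0.5476 -0.407   0.0214] [ 0.5464 -0.4317  0.0214]
bend [ 0.468  -0.4222  0.16  ] [761. 186.] [387.  30.]
short [ 0.4147 -0.4339  0.1285] [768. 262.] [436.  64.]
foot [ 0.5461 -0.405   0.0214] [687.  78.] [302. 107.]
```

play_rows --increments '[[[-0.006,0.0025,0.02,0.014],[0,0,0.02,0],[0,0,0.02,0],[0,0,0.01,0],[0,0,0.005,0]]]'

```text
t: 25.6
eef_pos: [0.4836, -0.4189, 0.1601]
orientation: [-3.123, -0.331, 0.001]
force: [-0.2, 0.3, -0.3]
width: 0.547
finger_force: 0.0
```

play_rows --increments '[[[0,0,0.01,0],[0,0,0.01,0],[0,0,0.002,0],[0,0,0,0]]]'

```text
t: 26.0
eef_pos: [0.4837, -0.419, 0.1386]
orientation: [-3.124, -0.331, 0.001]
force: [0.1, -0.1, 0.3]
width: 0.553
finger_force: 0.0
```

play_rows --increments '[[[0,0,0,0],[0,0,0,0],[0,0,0,0],[0,0,0,0],[0,0,0,0]]]' --hand 0 --force 40

```text
t: 26.5
eef_pos: [0.4839, -0.4191, 0.1394]
orientation: [3.123, 0.331, 0.001]
force: [-1.7, 2.5, 5.8]
width: 0.196
finger_force: 39.6
```

play_rows --increments '[[[0,0,0,0],[0,0,0,0]]]'

```text
t: 26.7
eef_pos: [0.4839, -0.4191, 0.1394]
orientation: [3.123, 0.331, 0.001]
force: [-0.7, 2.1, 5.3]
width: 0.189
finger_force: 39.6
```

play_rows --increments '[[[0,0,-0.005,0],[0,0,-0.01,0],[0,0,-0.01,0],[0,0,-0.015,0],[0,0,-0.02,0]]]' --hand 0 --force 55

```text
t: 27.2
eef_pos: [0.4836, -0.4189, 0.1998]
orientation: [-3.124, -0.33, 0.001]
force: [-0.6, 0.5, -2.1]
width: 0.192
finger_force: 53.6
```

play_rows --increments '[[[0,0,-0.02,0],[0,0,-0.02,0],[0,0,-0.02,0],[0,0,-0.02,0],[0,0,-0.02,0]]]'

```text
t: 27.7
eef_pos: [0.4836, -0.4189, 0.3009]
orientation: [3.123, 0.33, 0.001]
force: [0.0, -0.2, -2.9]
width: 0.189
finger_force: 53.6
```

play_rows --increments '[[[0,0,0,0],[0,0,0,0]]]'

```text
t: 27.9
eef_pos: [0.4837, -0.419, 0.2989]
orientation: [3.124, 0.33, 0.0]
force: [-0.2, -0.1, -3.0]
width: 0.19
finger_force: 53.9
```

Run:
```python
from h import *
h=np.radians(3);c=np.array([.494,.052])
# leg contact at far rim: distance c along leg from grip, theta
for th in(60,50,40,30,20,10,0):
    t=np.radians(th); C=.106;v=.0098
    x=.015-(C*np.cos(t)-v*np.sin(t)); z=.096+C*np.sin(t)+v*np.cos(t)+.006
    p=c+x*np.array([np.cos(h),np.sin(h)]);print(th,p.round(4),z.round(4))
plan(.4586,.0501,.27,3);print(state()['force'],state()['moment'])
```

```text
60 [0.4645 0.0505] 0.1987
50 [0.4484 0.0496] 0.1895
40 [0.4342 0.0489] 0.1776
30 [0.4222 0.0482] 0.1635
20 [0.4129 0.0477] 0.1475
10 [0.4064 0.0474] 0.1301
0 [0.4031 0.0472] 0.1118
t 27.9 pos [ 0.4837 -0.419   0.2989] head 12.08 tool d [ 0.0736 -0.464   0.0287] turn 0.1584
[-0.22436277 -0.11554278 -2.97375573] [ 0.00256836 -0.00170648  0.0670029 ]
```

Run:
```python
from h import *
ims=[]
for c,ctr in(('scene',(284,345)),('top',(218.3,257.6))):
    f=np.mean([grab_frame(c).astype(float) for _ in range(4)],0);x,y=int(ctr[0])-16,int(ctr[1])-16;g=f[y:y+32,x:x+32]
    w=np.clip(g[...,0]-g[...,1:].max(2)-25,0,None);yy,xx=np.mgrid[y:y+32,x:x+32]
    u=np.array([(w*xx).sum(),(w*yy).sum()])/w.sum();print(c,'dot',u,at(c,u,.096),w.max())
    print([ (r['at'],r['conf'],at(c,r['at'],.096)) for r in pinpoint('socket_mouth',c)[:1]],[(r['rect'],r['conf']) for r in boxes_of('cam_screw',c)[:1]])
    for hd in(0,10): print(hd,proj(c,[.4945+.0135*np.cos(np.radians(hd)),.052+.0135*np.sin(np.radians(hd)),.096]),proj(c,[.4945,.052,.096]))
    ims.append(cv2.resize(g[...,::-1].astype(np.uint8),(400,400),interpolation=cv2.INTER_CUBIC))
cv2.imwrite('pics/d.png',np.hstack(ims))
```

```text
scene dot [275.23924781 339.39880842] [0.51364572 0.04994454 0.096     ] 134.5
[([283.0, 345.7], 0.56, array([0.49581709, 0.05348512, 0.096     ]))] [([273.5, 339.8, 47.4, 60.6], 0.72)]
0 [[277.38402072 341.80963834]] [[284.13529882 345.36477623]]
10 [[276.73259743 342.93442692]] [[284.13529882 345.36477623]]
top dot [217.89839572 251.02406417] [0.50742747 0.05352143 0.096     ] 29.5
[([218.0, 258.5], 0.48, array([0.4913952 , 0.05341244, 0.096     ]))] [([219.1, 256.4, 17.5, 14.5], 0.71)]
0 [[218.6028669  250.74578718]] [[218.64617304 257.04077158]]
10 [[217.51525945 250.8590152 ]] [[218.64617304 257.04077158]]
```

View pics/d.png

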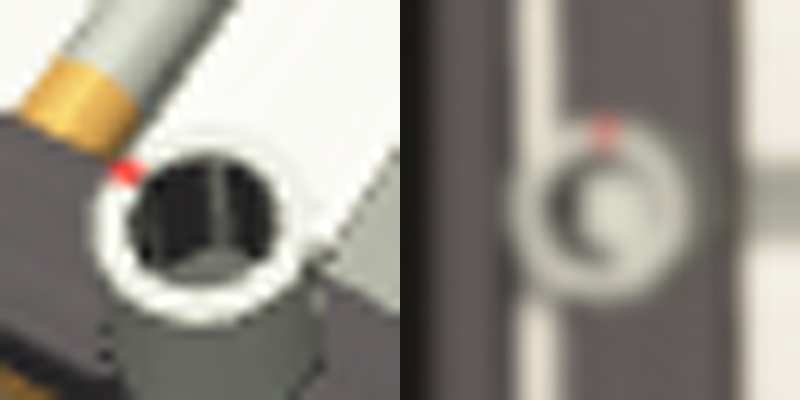

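play_rows --increments '[[[0,0,0,0.131],[0,0,0,0.131],[-0.003,-0.0315,0.003,0],[-0.003,-0.0315,0.003,0],[-0.003,-0.0315,0.003,0]]]'

```text
t: 29.0
eef_pos: [0.4793, -0.3232, 0.2895]
orientation: [-3.14, 0.081, 0.0]
force: [1.0, 0.4, -2.9]
width: 0.193
finger_force: 54.2
```

play_rows --increments '[[[-0.003,-0.0315,0.003,0],[-0.003,-0.0315,0.003,0],[-0.003,-0.0315,0.003,0],[-0.003,-0.0315,0.003,0],[-0.003,-0.0315,0.003,0]]]'

```text
t: 29.5
eef_pos: [0.4724, -0.1649, 0.2748]
orientation: [3.14, -0.081, 0.001]
force: [0.7, 1.0, -2.2]
width: 0.191
finger_force: 54.2
```

play_rows --increments '[[[-0.003,-0.0315,0.003,0],[-0.003,-0.0315,0.003,0],[-0.003,-0.0315,0.003,0],[-0.003,-0.0315,0.003,0],[-0.003,-0.0315,0.003,0]]]'

```text
t: 30.0
eef_pos: [0.4655, -0.0068, 0.2599]
orientation: [3.14, -0.081, 0.001]
force: [0.4, -0.5, -2.2]
width: 0.191
finger_force: 54.2
```

play_rows --increments '[[[-0.003,-0.0315,0.003,0],[-0.003,-0.0315,0.003,0],[0,0,0,0],[0,0,0,0]]]'

```text
t: 30.4
eef_pos: [0.4629, 0.0556, 0.2538]
orientation: [3.14, -0.078, 0.0]
force: [0.5, -1.6, -2.7]
width: 0.191
finger_force: 54.5
```

Run:
```python
from h import *
plan(.4644,.0546,.1987,-3);print(state()['force'],state()['moment'])
for c in('scene','top'):
    f=grab_frame(c)
    for n in('key_bend','key_long_end','key_short_end'): print(c,n,[(np.round(r['at'],1),round(r['conf'],2)) for r in pinpoint(n,c)[:2]])
b=state()['eef_pos']+[0,0,-.006]; 
for n,q in(('bend',(-.016,0,.0277)),('long',(.064,0,-.111)),('short',(-.07,0,-.004))): print(n,proj('scene',b+q),proj('top',b+q))
```

```text
t 30.4 pos [0.4629 0.0556 0.2538] head -2.84 tool d [0.0015 0.0009 0.0551] turn 0.0028
[ 0.5363392  -1.64096699 -2.74858153] [-0.09423065 -0.01912796  0.01796686]
scene key_bend [(array([302.7, 301.7]), 0.76)]
scene key_long_end [(array([264.5, 322.7]), 0.64)]
scene key_short_end [(array([330.3, 333.4]), 0.59), (array([265.6, 325. ]), 0.41)]
top key_bend [(array([192.1, 281. ]), 0.7), (array([240.1, 279.3]), 0.61)]
top key_long_end [(array([212.4, 239.1]), 0.66)]
top key_short_end [(array([446.3, 267.4]), 0.67), (array([198.2, 310.1]), 0.56)]
bend [[304.58934155 299.93692995]] [[191.04224385 285.98037661]]
long [[265.17256355 325.74195965]] [[212.19769054 241.50799333]]
short [[337.57940271 328.00613634]] [[196.74057757 314.65302021]]
```

play_rows --increments '[[[0.0015,0.001,0.02,0.003],[0,0,0.02,0],[0,0,0.008,0],[0,0,0.003,0],[0,0,0,0]]]' --hand 0 --force 40

```text
t: 31.3
eef_pos: [0.4645, 0.054, 0.2031]
orientation: [3.14, -0.085, 0.0]
force: [-0.5, 0.8, -2.5]
width: 0.191
finger_force: 54.6
```

play_rows --increments '[[[0,0,0.003,0],[0,0,0,0]]]'

```text
t: 31.5
eef_pos: [0.4646, 0.0541, 0.2]
orientation: [3.14, -0.085, 0.001]
force: [-0.5, -0.0, -2.7]
width: 0.189
finger_force: 54.6
```

play_rows --increments '[[[-0.003,0,0.003,0],[0,0,0,0]]]'

```text
t: 31.7
eef_pos: [0.461, 0.0543, 0.1965]
orientation: [3.14, -0.085, -0.001]
force: [-0.1, -0.7, -2.6]
width: 0.193
finger_force: 54.6
```

play_rows --increments '[[[-0.004,0,0.003,0],[0,0,0,0]]]'

```text
t: 31.9
eef_pos: [0.4574, 0.0545, 0.1938]
orientation: [3.14, -0.085, 0.002]
force: [2.5, 0.6, -0.5]
width: 0.19
finger_force: 55.0
```

play_rows --increments '[[[-0.0045,0,0.0022,0],[-0.0045,0,0.0022,0],[0,0,0,0]]]'

```text
t: 32.2
eef_pos: [0.4481, 0.055, 0.1892]
orientation: [3.14, -0.085, 0.001]
force: [4.2, -0.4, -1.1]
width: 0.193
finger_force: 54.8
```

play_rows --increments '[[[-0.0047,0,0.004,0],[-0.0047,0,0.004,0],[-0.0047,0,0.004,0],[0,0,0,0]]]'

```text
t: 32.6
eef_pos: [0.4336, 0.0558, 0.1768]
orientation: [3.14, -0.085, -0.001]
force: [1.7, 0.6, 1.2]
width: 0.191
finger_force: 54.9
```

play_rows --increments '[[[-0.004,0,0.0047,0],[-0.004,0,0.0047,0],[-0.004,0,0.0047,0],[0,0,0,0]]]'

```text
t: 33.0
eef_pos: [0.4216, 0.0564, 0.1624]
orientation: [3.14, -0.085, -0.002]
force: [2.1, -0.2, 0.3]
width: 0.193
finger_force: 54.7
```

play_rows --increments '[[[-0.0031,0,0.0053,0],[-0.0031,0,0.0053,0],[-0.0031,0,0.0053,0],[0,0,0,0]]]'

```text
t: 33.4
eef_pos: [0.4125, 0.0569, 0.1465]
orientation: [3.14, -0.085, -0.002]
force: [2.3, -0.9, 1.6]
width: 0.192
finger_force: 54.7
```

```bash
cat > k.py <<'E'
from h import *
def key():
    D={}
    for c in('scene','top'):
        grab_frame(c)
        for n in('key_bend','key_long_end','key_short_end'): D[c,n]=[(np.round(r['at'],1),round(r['conf'],2)) for r in pinpoint(n,c)[:3]]
    for n in('key_bend','key_long_end','key_short_end'):
        o=[(tri(a[0],b[0]),a,b) for a in D['scene',n] for b in D['top',n]]
        for (p,e),a,b in sorted(o,key=lambda q:q[0][1])[:2]: print(n,p.round(4),'gap',e.round(4),*a,*b)
if __name__=='__main__':
    s=state();print(s['eef_pos'],s['force'],s['moment']);key()
E
python3 k.py
```

```text
[0.41249104 0.05688014 0.14654877] [ 2.30901972 -0.87238306  1.64625925] [-0.00315648 -0.58414009  0.07463822]
key_long_end [0.5317 0.0472 0.0784] gap 0.0191 [273.5 339.4] 0.71 [220.7 236. ] 0.62
key_short_end [0.3693 0.0578 0.0943] gap 0.0063 [346.  383.2] 0.95 [217.2 317. ] 0.57
key_short_end [ 0.6692 -0.7214 -1.6483] gap 0.1262 [346.  383.2] 0.95 [423.8 230.3] 0.66
```

play_rows --increments '[[[-0.0022,0,0.0058,0],[-0.0022,0,0.0058,0],[-0.0022,0,0.0058,0],[0,0,0,0]]]'

```text
t: 34.2
eef_pos: [0.4061, 0.0572, 0.1291]
orientation: [3.14, -0.085, -0.001]
force: [2.7, 0.0, 2.1]
width: 0.188
finger_force: 54.5
```

play_rows --increments '[[[-0.0011,0,0.006,0],[-0.0011,0,0.006,0],[-0.0005,0,0.003,0],[0,0,0,0]]]'

```text
t: 34.6
eef_pos: [0.4035, 0.0574, 0.1144]
orientation: [3.14, -0.085, -0.001]
force: [-0.0, 1.0, 1.4]
width: 0.192
finger_force: 54.1
```

Run:
```python
from k import *
s=state();print(s['eef_pos'],s['force'],s['moment']);key()
save('scene','k2.png',(240,300,130,110),6)
```

```text
[0.40352437 0.0573697  0.11440992] [-0.02694919  1.01356131  1.3628824 ] [ 0.01798559 -0.30320413  0.00722981]
key_long_end [0.539  0.0522 0.1059] gap 0.0022 [260.9 330.8] 0.8 [217.5 236.6] 0.62
key_long_end [0.5114 0.0567 0.1347] gap 0.0381 [260.9 330.8] 0.8 [216.5 257. ] 0.28
```

View pics/k2.png

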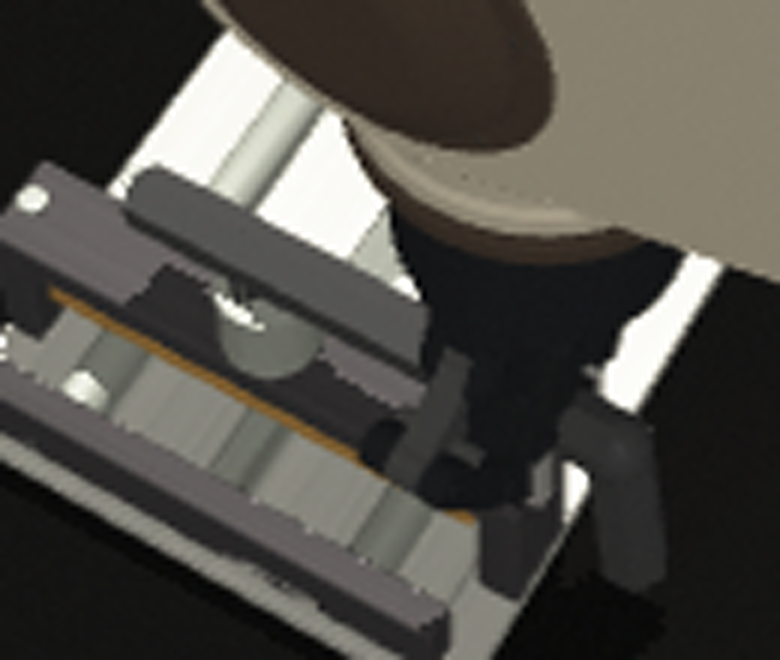

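Run:
```python
from h import *
s=state();e=np.array([np.cos(np.radians(-3)),np.sin(np.radians(-3)),0]);g=s['eef_pos']-[0,0,.006]
C=lambda q:(proj('scene',q)[0]-[240,300]+.5)*6
for th in(-4,0,4,8):
    t=np.radians(th);L=e*np.cos(t)-[0,0,np.sin(t)];D=-e*np.sin(t)-[0,0,np.cos(t)]
    for d in(.025,):
        b=g-L*d;pts=[C(b+L*.05),C(b+L*.16),C(b),C(b+D*.063)]
        a=lambda p,q:np.degrees(np.arctan2(*(q-p)[::-1]))
        print(th,'long',a(pts[1],pts[0]).round(1),'short',a(pts[2],pts[3]).round(1),[p.round() for p in pts])
print('obs long',np.degrees(np.arctan2([135,145],[265,280])),'short',np.degrees(np.arctan2([150,150],[15,10])))
```

```text
-4 long 32.2 short 101.5 [array([463., 369.]), array([135., 162.]), array([619., 467.]), array([600., 559.])]
0 long 30.6 short 93.1 [array([463., 372.]), array([137., 179.]), array([620., 465.]), array([614., 565.])]
4 long 29.0 short 85.8 [array([463., 375.]), array([140., 196.]), array([619., 462.]), array([627., 570.])]
8 long 27.3 short 79.5 [array([463., 378.]), array([146., 214.]), array([619., 458.]), array([640., 574.])]
obs long [26.99583839 27.37770277] short [84.28940686 86.18592517]
```

play_rows --increments '[[[-0.0005,0,0.002,0],[0,0,0.002,0],[0,0,0.002,0],[0,0,0,0]]]'

```text
t: 35.45
eef_pos: [0.4032, 0.0574, 0.1087]
orientation: [3.14, -0.085, -0.0]
force: [-1.3, 0.1, 3.5]
width: 0.195
finger_force: 54.3
```

Run:
```python
from k import *
s=state();print(s['eef_pos'],s['force'],s['moment']);key()
save('scene','k3.png',(240,300,130,110),6)
```

```text
[0.40323575 0.05739341 0.10872701] [-1.29588059  0.1002135   3.45398307] [-0.05391737 -0.21210068  0.00590085]
key_long_end [0.5363 0.0532 0.1077] gap 0.0005 [262.3 331.5] 0.97 [216.6 237.5] 0.81
key_long_end [0.5191 0.0524 0.077 ] gap 0.0396 [283.9 346.4] 0.16 [216.6 237.5] 0.81
key_short_end [0.5452 0.0216 0.0294] gap 0.0072 [269.6 337.7] 0.65 [239.8 235.7] 0.38
key_short_end [ 0.4782  0.0122 -0.0276] gap 0.1369 [341.7 374.8] 0.49 [239.8 235.7] 0.38
```

View pics/k3.png

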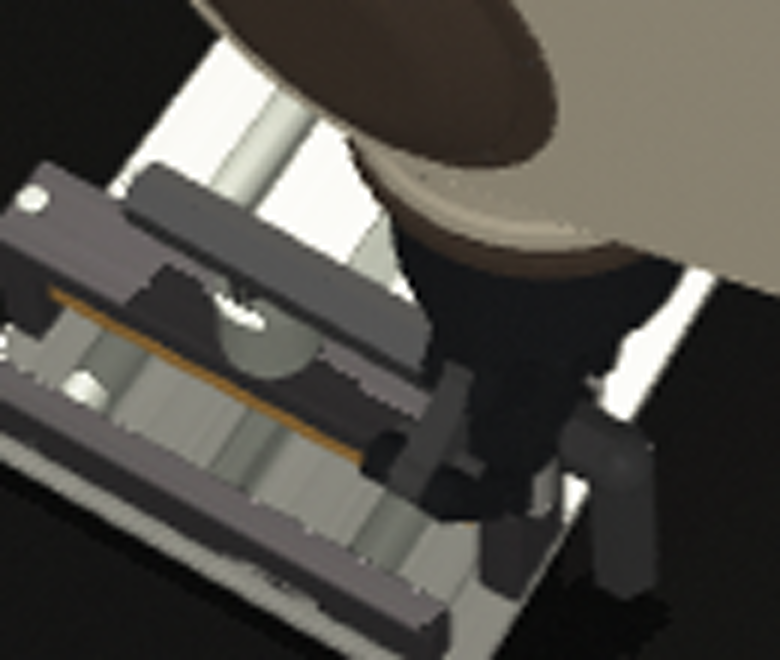

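play_rows --increments '[[[0,0,0.002,0],[0,0,0,0]]]'

```text
t: 36.1
eef_pos: [0.4033, 0.0574, 0.1068]
orientation: [3.14, -0.085, 0.0]
force: [-0.1, 0.0, 3.3]
width: 0.19
finger_force: 54.2
```

Run:
```python
from h import *
P=[.4032,.0574,.1087];e=np.array([np.cos(np.radians(-3.1)),np.sin(np.radians(-3.1)),0])
C=lambda q:((proj('scene',q)[0]-[240,300]+.5)*6).round()
for d in(.024,.028,.032,.036):
    for z in(.1037,.1057):
        b=np.array([P[0],P[1],z])-e*d;print(d,z,'bend',C(b),'short',C(b-[0,0,.063]),'corner',C(b-[0,0,.063]+.0098*e),'long',C(b+.16*e))
from scipy.ndimage import gaussian_filter
```

```text
0.024 0.1037 bend [617. 473.] short [612. 572.] corner [583. 554.] long [137. 187.]
0.024 0.1057 bend [618. 469.] short [612. 569.] corner [583. 551.] long [137. 183.]
0.028 0.1037 bend [630. 480.] short [624. 579.] corner [595. 561.] long [149. 193.]
0.028 0.1057 bend [630. 477.] short [624. 576.] corner [595. 558.] long [148. 190.]
0.032 0.1037 bend [643. 488.] short [636. 587.] corner [607. 569.] long [160. 200.]
0.032 0.1057 bend [643. 484.] short [637. 584.] corner [607. 566.] long [159. 197.]
0.036 0.1037 bend [656. 495.] short [649. 594.] corner [619. 576.] long [171. 207.]
0.036 0.1057 bend [656. 492.] short [649. 591.] corner [619. 573.] long [171. 203.]
```

play_rows --increments '[[[0,0,-0.01,0],[0,0,-0.02,0],[0,0,-0.02,0],[0,0,-0.023,0],[0,0,0,0]]]'

```text
t: 36.6
eef_pos: [0.4042, 0.0574, 0.1828]
orientation: [3.14, -0.085, 0.006]
force: [0.3, 0.5, -3.3]
width: 0.187
finger_force: 53.5
```

play_rows --increments '[[[0.02,0,0,0],[0.03,0,0,0],[0.03,0,0,0],[0.025,0,0,0],[0.014,0,0,0]]]'

```text
t: 37.1
eef_pos: [0.5233, 0.0508, 0.1787]
orientation: [3.14, -0.085, -0.003]
force: [-1.4, -0.9, -2.5]
width: 0.192
finger_force: 53.5
```

play_rows --increments '[[[0,0,0,0],[0,0,0,0]]]'

```text
t: 37.3
eef_pos: [0.5215, 0.051, 0.1791]
orientation: [3.14, -0.085, -0.003]
force: [-0.1, 0.6, -3.5]
width: 0.191
finger_force: 53.5
```

Run:
```python
from k import *
plan(.522,.0515,.18,-3.1);print(state()['force'])
for c in('scene','top'):
    grab_frame(c)
    for n in('key_bend','key_long_end','key_short_end','socket_mouth'): print(c,n,[(np.round(r['at'],1),round(r['conf'],2)) for r in pinpoint(n,c)[:2]])
g=state()['eef_pos']-[0,0,.001];e=np.array([np.cos(np.radians(-3.1)),np.sin(np.radians(-3.1)),0]);b=g-.028*e
for n,q in(('bend',b),('long',b+.16*e),('short',b-[0,0,.063]),('mouth',np.array([.494,.053,.096]))):print(n,q.round(4),proj('scene',q)[0].round(1),proj('top',q)[0].round(1))
save('scene','k4.png',(230,290,110,90),7)
```

```text
t 37.3 pos [0.5215 0.051  0.1791] head -3.11 tool d [ 0.0005 -0.0006 -0.0009] turn -0.0001
[-0.11128193  0.62978976 -3.46406188]
scene key_bend [(array([283.8, 319.6]), 0.71)]
scene key_long_end [(array([202.1, 273.8]), 0.64), (array([273.1, 337.2]), 0.51)]
scene key_short_end [(array([278.6, 339.3]), 0.81)]
scene socket_mouth [(array([282.9, 344.1]), 0.79)]
top key_bend [(array([207.9, 256.9]), 0.61), (array([420.5, 224.9]), 0.19)]
top key_long_end [(array([211.8, 173.8]), 0.85)]
top key_short_end [(array([215.2, 258.6]), 0.76)]
top socket_mouth [(array([216.9, 256.5]), 0.66)]
bend [0.4941 0.0525 0.1791] [281.3 319.9] [207.7 257.9]
long [0.6538 0.0438 0.1791] [203.3 274.7] [211.6 176.7]
short [0.4941 0.0525 0.1161] [283.5 339.8] [216.  257.4]
mouth [0.494 0.053 0.096] [284.1 346. ] [218.2 257.3]
```

View pics/k4.png

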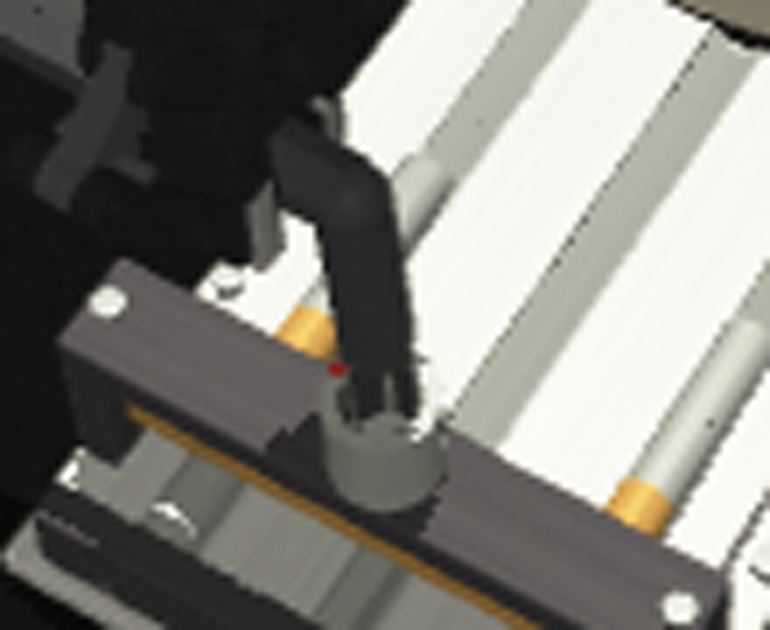

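play_rows --increments '[[[0.0005,-0.0003,0.008,0],[0,0,0.006,0],[0,0,0.003,0],[0,0,0,0]]]'

```text
t: 38.25
eef_pos: [0.5224, 0.0512, 0.1622]
orientation: [3.14, -0.085, -0.002]
force: [0.1, -0.3, -2.4]
width: 0.194
finger_force: 53.5
```

play_rows --increments '[[[0,0,0.002,0],[0,0,0.001,0],[0,0,0,0]]]'

```text
t: 38.55
eef_pos: [0.5226, 0.0512, 0.1599]
orientation: [3.14, -0.085, -0.0]
force: [1.2, -0.1, -2.3]
width: 0.191
finger_force: 53.5
```

play_rows --increments '[[[0,0,0.002,0],[0,0,0,0]]]'

```text
t: 38.75
eef_pos: [0.5226, 0.0512, 0.1577]
orientation: [3.14, -0.085, -0.0]
force: [-0.1, -0.8, -2.8]
width: 0.191
finger_force: 53.5
```

play_rows --increments '[[[0,0,0.002,0],[0,0,0,0]]]'

```text
t: 38.95
eef_pos: [0.5225, 0.0512, 0.1557]
orientation: [3.14, -0.085, -0.001]
force: [-0.2, -0.7, -1.9]
width: 0.195
finger_force: 53.5
```

play_rows --increments '[[[0,0,0.003,0],[0,0,0,0]]]'

```text
t: 39.15
eef_pos: [0.5225, 0.0512, 0.1525]
orientation: [3.14, -0.085, -0.001]
force: [-0.1, -0.5, -1.7]
width: 0.19
finger_force: 53.5
```

play_rows --increments '[[[0,0,0.003,0],[0,0,0,0]]]'

```text
t: 39.35
eef_pos: [0.5225, 0.0512, 0.1495]
orientation: [3.14, -0.085, -0.001]
force: [0.3, 0.6, -2.5]
width: 0.195
finger_force: 53.5
```

play_rows --increments '[[[0,0,0.003,0],[0,0,0,0]]]'

```text
t: 39.55
eef_pos: [0.5225, 0.0512, 0.1465]
orientation: [3.14, -0.085, -0.001]
force: [0.4, -0.1, -2.9]
width: 0.191
finger_force: 53.5
```

play_rows --increments '[[[0,0,0.003,0],[0,0,0,0]]]'

```text
t: 39.75
eef_pos: [0.5225, 0.0512, 0.1435]
orientation: [3.14, -0.085, -0.001]
force: [0.3, 1.1, -3.0]
width: 0.197
finger_force: 53.4
```

play_rows --increments '[[[0,0,0.003,0],[0,0,0.003,0],[0,0,0,0]]]'

```text
t: 40.05
eef_pos: [0.5224, 0.0512, 0.1374]
orientation: [3.14, -0.085, -0.001]
force: [0.1, 0.4, -3.0]
width: 0.194
finger_force: 53.4
```

play_rows --increments '[[[0,0,0.002,0],[0,0,0,0]]]'

```text
t: 40.25
eef_pos: [0.5225, 0.0513, 0.1357]
orientation: [3.14, -0.085, -0.001]
force: [-0.7, 1.6, -2.8]
width: 0.188
finger_force: 53.4
```

play_rows --increments '[[[0,0,0.001,0],[0,0,0,0]]]'

```text
t: 40.45
eef_pos: [0.5226, 0.0512, 0.1348]
orientation: [3.14, -0.085, -0.0]
force: [-1.9, 0.5, -1.7]
width: 0.19
finger_force: 53.5
```

play_rows --increments '[[[0,0,0,0],[0,0,0,0],[0,0,0,0],[0,0,0,0]]]' --hand 45

```text
t: 40.85
eef_pos: [0.5228, 0.0512, 0.1351]
orientation: [3.14, -0.085, 0.0]
force: [0.5, -0.0, -0.3]
width: 0.454
finger_force: 0.0
```

play_rows --increments '[[[0.004,0,-0.01,0],[0,0,-0.02,0],[0,0,-0.03,0],[0,0,-0.01,0],[0,0,0,-0.142]]]'

```text
t: 41.35
eef_pos: [0.5275, 0.051, 0.2073]
orientation: [3.138, 0.138, 0.005]
force: [-0.5, 0.3, 0.2]
width: 0.449
finger_force: 0.0
```

play_rows --increments '[[[0,0,0,-0.15],[0,0,0,-0.15],[0,0,0,-0.15],[0,0,0,-0.15],[0,0,0,-0.15]]]'

```text
t: 41.85
eef_pos: [0.5268, 0.051, 0.2052]
orientation: [2.866, 1.287, 0.0]
force: [0.1, 0.5, -0.1]
width: 0.454
finger_force: 0.0
```

play_rows --increments '[[[0,0,0,-0.15],[0,0,0,-0.15],[0,0,0,-0.15],[0,0,0,-0.15],[0,0,0,-0.15]]]'

```text
t: 42.35
eef_pos: [0.5268, 0.051, 0.2052]
orientation: [2.195, 2.247, -0.0]
force: [-0.5, 0.1, -0.8]
width: 0.45
finger_force: 0.0
```

play_rows --increments '[[[0,0,0,-0.15],[0,0,0,-0.15],[0,0,0,-0.15],[0,0,0,-0.15],[0,0,0,-0.15]]]'

```text
t: 42.85
eef_pos: [0.5268, 0.051, 0.2052]
orientation: [1.22, 2.895, -0.0]
force: [-0.5, -1.2, -0.6]
width: 0.449
finger_force: 0.0
```

play_rows --increments '[[[0,0,0,-0.15],[0,0,0,-0.15],[0,0,0,-0.15],[0,0,0,-0.15],[0,0,0,-0.15]]]'

```text
t: 43.35
eef_pos: [0.5268, 0.051, 0.2052]
orientation: [0.075, 3.141, -0.0]
force: [-0.0, -0.5, -0.2]
width: 0.448
finger_force: 0.0
```

play_rows --increments '[[[0,0,0,0],[0,0,0,0]]]'

```text
t: 43.55
eef_pos: [0.5267, 0.051, 0.2051]
orientation: [0.092, 3.14, -0.0]
force: [-0.6, 0.6, 0.2]
width: 0.453
finger_force: 0.0
```

Run:
```python
from k import *
plan(.526,.0511,.136,177);print(state()['qpos'].round(3))
key()
```

```text
t 43.55 pos [0.5267 0.051  0.2051] head 176.64 tool d [0.0007 0.0001 0.0691] turn -0.0063
[-0.049  0.078  1.621 -0.     1.442 -1.561]
key_bend [0.5034 0.0522 0.1298] gap 0.0008 [278.6 333. ] 0.87 [214.3 252.8] 0.95
key_long_end [0.656  0.0462 0.1196] gap 0.0061 [208.7 295.3] 0.79 [217.3 179.1] 0.69
key_long_end [0.5251 0.0425 0.2299] gap 0.1722 [208.7 295.3] 0.79 [237.2 275.6] 0.39
key_short_end [0.4962 0.0567 0.0608] gap 0.004 [284.1 357.1] 0.58 [220.1 255.3] 0.38
key_short_end [0.4906 0.0558 0.0637] gap 0.0061 [284.1 357.1] 0.58 [221.3 259.8] 0.73
```

play_rows --increments '[[[0,0,0.03,-0.006],[0,0,0.025,0],[0,0,0.01,0],[0,0,0.004,0],[0,0,0,0]]]'

```text
t: 44.45
eef_pos: [0.5269, 0.051, 0.1363]
orientation: [0.075, 3.14, -0.0]
force: [0.8, -0.2, -0.4]
width: 0.449
finger_force: 0.0
```

play_rows --increments '[[[0,0,0,0],[0,0,0,0],[0,0,0,0],[0,0,0,0],[0,0,0,0]]]' --hand 0 --force 60

```text
t: 44.95
eef_pos: [0.5273, 0.0512, 0.137]
orientation: [0.075, 3.139, 0.0]
force: [1.7, 3.1, 6.5]
width: 0.185
finger_force: 59.1
```

Run:
```python
from h import *
plan(.526,.0511,.136,177);print(state()['force'],state()['moment'],state()['width'])
```

```text
t 44.95 pos [0.5273 0.0512 0.137 ] head 177.26 tool d [ 0.0012 -0.0001  0.001 ] turn 0.0045
[1.74350879 3.14814377 6.51491351] [ 0.6500512  -0.08534298 -0.143626  ] 0.18533205565225638
```

play_rows --increments '[[[0.0002,-0.0033,0,0.1],[0.0002,-0.0033,0,0.1],[0.0002,-0.0033,0,0.1],[0,0,0,0]]]'

```text
t: 45.35
eef_pos: [0.5251, 0.0414, 0.137]
orientation: [0.549, 3.091, 0.001]
force: [1.1, 4.9, 6.1]
width: 0.185
finger_force: 58.9
```

```bash
cat > c.py <<'E'
from h import *
plan(.494,.053,.137,105.5);s=state();print(s['force'],s['moment'],s['width'])
f=np.mean([grab_frame('scene').astype(float) for _ in range(3)],0)[329:361,262:305];w=np.clip(f[...,0]-f[...,1:].max(2)-40,0,None);yy,xx=np.mgrid[329:361,262:305]
if w.sum()>0:
    u=np.array([(w*xx).sum(),(w*yy).sum()])/w.sum();p=at('scene',u,.096);print('dot',u,p,w.max(),np.degrees(np.arctan2(p[1]-.053,p[0]-.494)))
E
python3 c.py
```

```text
t 45.35 pos [0.5251 0.0414 0.137 ] head 159.85 tool d [ 0.0332  0.0002 -0.0001] turn 0.9485
[1.11144045 4.93463704 6.08488823] [ 0.90909586 -0.16972968  0.13565775] 0.18535878912339482
dot [272.45244957 336.90201729] [0.52036202 0.04828204 0.096     ] 11.333333333333343 -10.146690317428918
```

play_rows --increments '[[[0.0002,-0.0033,0,0.1],[0.0002,-0.0033,0,0.1],[0.0002,-0.0033,0,0.1],[0.0002,-0.0033,0,0.1],[0,0,0,0]]]'

```text
t: 46.0
eef_pos: [0.518, 0.0303, 0.1369]
orientation: [1.153, 2.921, 0.002]
force: [1.5, 3.8, 5.9]
width: 0.183
finger_force: 58.8
```

play_rows --increments '[[[0.0002,-0.0033,0,0.1],[0.0002,-0.0033,0,0.1],[0.0002,-0.0033,0,0.1],[0.0002,-0.0033,0,0.1],[0,0,0,0]]]'

```text
t: 46.5
eef_pos: [0.5071, 0.0227, 0.1369]
orientation: [1.71, 2.634, 0.002]
force: [0.6, 3.3, 5.2]
width: 0.187
finger_force: 58.8
```

```bash
python3 c.py
```

```text
t 46.5 pos [0.5071 0.0227 0.1369] head 114.02 tool d [ 0.033   0.0003 -0.0001] turn 0.1488
[0.56676361 3.3491726  5.24691412] [ 0.63994124 -0.09125441  0.31349103] 0.18706790663378528
dot [273.96078431 337.19251337] [0.5178334  0.04747311 0.096     ] 11.0 -13.055932790322034
```

play_rows --increments '[[[0.0001,-0.0033,0,0.1],[0,-0.0016,0,0.05],[0,0,0,0]]]'

```text
t: 46.95
eef_pos: [0.5025, 0.0211, 0.1368]
orientation: [1.9, 2.501, 0.002]
force: [-0.5, 3.3, 6.1]
width: 0.185
finger_force: 58.9
```

```bash
python3 c.py
```

```text
t 46.95 pos [0.5025 0.0211 0.1368] head 105.54 tool d [ 0.0331  0.0003 -0.0002] turn 0.0007
[-0.45306984  3.27702795  6.08216478] [0.70013208 0.09709742 0.29625067] 0.18484899199957322
dot [274.05410122 337.21465969] [0.51767265 0.04742982 0.096     ] 11.0 -13.240846851746625
```

play_rows --increments '[[[0,-0.0016,0,0.05],[0,0,0,0]]]'

```text
t: 47.3
eef_pos: [0.501, 0.0207, 0.1368]
orientation: [1.962, 2.453, 0.001]
force: [-1.9, 4.1, 6.5]
width: 0.186
finger_force: 59.0
```

```bash
python3 c.py
```

```text
t 47.3 pos [0.501  0.0207 0.1368] head 102.7 tool d [ 0.0331  0.0003 -0.0002] turn -0.049
[-1.93005034  4.08021885  6.5442437 ] [0.71718489 0.20897973 0.27791164] 0.1862454514334191
dot [274.02631579 337.19473684] [0.5177345 0.0474212 0.096    ] 11.0 -13.227283067337403
```

play_rows --increments '[[[0,-0.0016,0,0.05],[0,0,0,0]]]'

```text
t: 47.65
eef_pos: [0.4994, 0.0204, 0.1368]
orientation: [2.022, 2.403, 0.002]
force: [0.3, 4.3, 6.7]
width: 0.189
finger_force: 59.0
```

```bash
python3 c.py
```

```text
t 47.65 pos [0.4994 0.0204 0.1368] head 99.84 tool d [ 0.0331  0.0002 -0.0001] turn -0.0988
[0.27029435 4.32655039 6.67592195] [0.84527143 0.19424559 0.46526307] 0.18868436044770126
dot [274.03839442 337.19546248] [0.51771593 0.04741214 0.096     ] 11.333333333333343 -13.258007522634358
```

play_rows --increments '[[[0,-0.0016,0,0.05],[0,0,0,0]]]'

```text
t: 48.0
eef_pos: [0.498, 0.0202, 0.1369]
orientation: [2.081, 2.352, 0.002]
force: [-0.2, 6.1, 7.0]
width: 0.191
finger_force: 59.2
```

```bash
python3 c.py|head -2
```

```text
t 48.0 pos [0.498  0.0202 0.1369] head 96.99 tool d [ 0.033   0.0001 -0.0001] turn -0.1485
[-0.24734428  6.05357638  7.03358495] [0.87486625 0.10907463 0.70200866] 0.19071490596590274
```

play_rows --increments '[[[0,-0.0016,0,0.05],[0,0,0,0]]]'

```text
t: 48.35
eef_pos: [0.4967, 0.02, 0.1371]
orientation: [2.139, 2.299, 0.003]
force: [3.4, 5.9, 6.2]
width: 0.187
finger_force: 59.7
```

```bash
python3 c.py|head -2
```

```text
t 48.35 pos [0.4967 0.02   0.1371] head 94.14 tool d [ 0.0331 -0.0004  0.0001] turn -0.1983
[3.3510417  5.8985401  6.18153744] [ 0.79373409 -0.4936673   0.89342796] 0.18681682910330355
```

play_rows --increments '[[[0,0.0016,0,-0.05],[0,0.0016,0,-0.05],[0,0,0,0],[0,0,0,0]]]'

```text
t: 48.9
eef_pos: [0.4997, 0.0202, 0.1368]
orientation: [2.02, 2.405, 0.002]
force: [1.4, 4.2, 5.9]
width: 0.191
finger_force: 58.9
```

```bash
python3 c.py|head -2
python3 - <<'E'
from h import *
f=cv2.imread('pics/scene0.png').astype(np.float32);h=np.radians(12.4);e=np.array([np.cos(h),np.sin(h),0]);n=np.array([-e[1],e[0],0])
o=np.array([.4744,-.4212,0])
for off in(.007,):   # near face (camera is at +y side)
    print('   x:',*[f'{x:4d}'for x in range(-60,90,20)])
    for z in range(176,-4,-6):
        r=''
        for x in range(-64,92,4):
            q=proj('scene',o+e*x/1e3+n*off+[0,0,z/1e3])[0];b,g,rr=cv2.getRectSubPix(f,(1,1),(float(q[0]),float(q[1])))[0,0]
            r+='B' if b>rr+60 and b>120 else 'b' if b>rr+25 else 'W' if rr>130 else '#' if rr>45 else '.'
        print(f'{z:4d}',r)
E
```

```text
t 48.9 pos [0.4997 0.0202 0.1368] head 99.94 tool d [ 0.0333  0.     -0.0002] turn -0.097
[1.41813528 4.18915367 5.86384377] [ 0.74503017 -0.17980666  0.29192713] 0.19084152655016098
   x:  -60  -40  -20    0   20   40   60   80
 176 ..#.#..........##........WWWWWW#.......
 170 WWWWWWWW#...######.......#WWWWW........
 164 WWWWWWWWWW#########.........#..........
 158 WWWWWWWW############...................
 152 WWWWW################..................
 146 WWW##########bbb#####..................
 140 WW#########bbbbbb#####.................
 134 WW######WWbbbbbbbb#####................
 128 WW####WWWW.bbbbbbbb#####...............
 122 #WWWWWWWW...bbbbbbbb#####..............
 116 ...###.......bbbbbbb.#####.............
 110 ..............bbbbbbb.#####............
 104 ...........BBBBbbbbbbb######...........
  98 ...........bBbbbbbbbbbb#####...........
  92 ...........bbBbbbbbbbbbb#####..........
  86 ...........bbbbbbbbbbbbbb#####.........
  80 ...........bbbbbbbbbbbbbbb#####........
  74 ...........bbbbbbbbbbbbbbb.#####BBBB...
  68 ...........bbbbbbbbbbbbbbb..#####bbb...
  62 ...........bbbbbbbbbbbb....b#####bbb...
  56 ...........bbbbbbbbbb......bb#####bb...
  50 .....b....bbbbbbbbbbb.b..b.bbbb#b#bB.b.
  44 BBBBBBBBBBBBbbbbbbbbBBBBBBBBbBBBBBBBBBb
  38 BBBBBBBBBBBBbbbbbbbbBBBBBBBBbbbbbbbbbBB
  32 BBBBBBBBBBBBbbbbbbbbBBBBBBBBbbbbbbbbbbB
  26 BBBBBBBBBBBBbbbbbbbbBBBBBBBBbbbbbbbbbBB
  20 BBBBBBBBBBBBbbbbbbbbBBBBBBBBbbbbbbbbbBB
  14 BBBBBBBBBBBBbbbbbbbbBBBBBBBBbbbbbbbbbBB
   8 BBBBBBBBBBBBbbbbbbbbBBBBBBBBBbbbbbbbbBB
   2 BBBBBBBBBBBBbbbbbbbbBBBBBBBBbbbbbbbbbBB
```

play_rows --increments '[[[0,0.0016,0,-0.05],[0,0,0,0]]]'

```text
t: 49.25
eef_pos: [0.5013, 0.0204, 0.1367]
orientation: [1.958, 2.456, 0.002]
force: [1.4, 2.6, 8.0]
width: 0.186
finger_force: 59.1
```

```bash
python3 c.py|head -2
cat > arc.py <<'E'
from h import *
h=np.radians(12.4);e=np.array([np.cos(h),np.sin(h)]);o=np.array([.4744,-.4212]);Pc=np.array([-24,134.]);S=44.5;D=23.2
for th in range(0,65,6):
    t=np.radians(th);g=Pc+S*np.array([np.sin(t),np.cos(t)])+D*np.array([np.cos(t),-np.sin(t)])
    print(th,g.round(1),(o+e*g[0]/1e3).round(4),'tcpz',round(g[1]/1e3+.006,4))
E
python3 arc.py
```

```text
t 49.25 pos [0.5013 0.0204 0.1367] head 102.86 tool d [ 0.0334  0.0002 -0.0003] turn -0.046
[1.43092497 2.58033421 8.0274109 ] [ 0.75668621 -0.04434842  0.12328136] 0.18573099025789322
0 [ -0.8 178.5] [ 0.4736 -0.4214] tcpz 0.1845
6 [  3.7 175.8] [ 0.478  -0.4204] tcpz 0.1818
12 [  7.9 172.7] [ 0.4822 -0.4195] tcpz 0.1787
18 [ 11.8 169.2] [ 0.4859 -0.4187] tcpz 0.1752
24 [ 15.3 165.2] [ 0.4893 -0.4179] tcpz 0.1712
30 [ 18.3 160.9] [ 0.4923 -0.4173] tcpz 0.1669
36 [ 20.9 156.4] [ 0.4948 -0.4167] tcpz 0.1624
42 [ 23.  151.5] [ 0.4969 -0.4163] tcpz 0.1575
48 [ 24.6 146.5] [ 0.4984 -0.4159] tcpz 0.1525
54 [ 25.6 141.4] [ 0.4994 -0.4157] tcpz 0.1474
60 [ 26.1 136.2] [ 0.4999 -0.4156] tcpz 0.1422
```

play_rows --increments '[[[0,0.0005,-0.003,-0.02],[0,0,-0.006,0],[0,0,-0.006,0],[0,0,-0.006,0],[0,0,-0.006,0]]]'

```text
t: 49.9
eef_pos: [0.5012, 0.0202, 0.1635]
orientation: [1.936, 2.474, -0.0]
force: [-0.1, 0.5, -2.1]
width: 0.185
finger_force: 59.7
```

play_rows --increments '[[[0,0,-0.01,0],[0,0,-0.02,0],[0,0,-0.02,0],[0,0,-0.02,0],[0,0,0,0]]]'

```text
t: 50.4
eef_pos: [0.502, 0.0203, 0.2359]
orientation: [1.934, 2.472, 0.003]
force: [0.1, -1.4, -2.6]
width: 0.186
finger_force: 59.8
```

```bash
python3 c.py; python3 k.py; python3 -c "
from h import *
plan(.462,-.424,.2,192.4)"
```

```text
t 50.4 pos [0.502  0.0203 0.2359] head 103.92 tool d [ 0.0338 -0.0003  0.0989] turn -0.0275
[ 0.11875728 -1.44492394 -2.60203403] [ 0.07573931 -0.01014308  0.00870447] 0.18616434452493366
dot [278.65915239 338.11271416] [0.50995278 0.04498187 0.096     ] 61.33333333333333 -26.68485821168224
[0.50097474 0.02034816 0.23217751] [ 0.08850475  0.16037597 -1.98288128] [ 0.09248029  0.02862959 -0.02369282]
t 50.95 pos [0.5013 0.0203 0.2327] head 103.92 tool d [-0.4218 -0.145   0.0327] turn -1.5442
```

play_rows --increments '[[[0,0,0,-0.14],[0,0,0,-0.14],[0,0,0,-0.14],[0,0,0,-0.14],[0,0,0,-0.14]]]'

```text
t: 51.45
eef_pos: [0.5013, 0.0203, 0.2328]
orientation: [-0.961, -2.991, 0.0]
force: [0.2, -0.2, -1.9]
width: 0.189
finger_force: 59.7
```

play_rows --increments '[[[0,0,0,-0.14],[0,0,0,-0.14],[0,0,0,-0.14],[0,0,0,-0.14],[0,0,0,-0.14]]]'

```text
t: 51.95
eef_pos: [0.5013, 0.0203, 0.2328]
orientation: [0.122, -3.139, 0.0]
force: [-0.3, 0.2, -2.7]
width: 0.186
finger_force: 59.7
```

play_rows --increments '[[[0,0,0,-0.144],[0.0117,-0.0354,0,0],[0.0117,-0.0354,0,0],[0.0117,-0.0354,0,0],[0.0117,-0.0354,0,0]]]'

```text
t: 52.45
eef_pos: [0.4856, -0.1294, 0.233]
orientation: [-0.339, 3.123, -0.0]
force: [0.6, 0.1, -2.6]
width: 0.186
finger_force: 59.7
```

play_rows --increments '[[[0.0117,-0.0354,0,0],[0.0117,-0.0354,0,0],[0.0117,-0.0354,0,0],[0.0117,-0.0354,0,0],[0.0117,-0.0354,0,0]]]'

```text
t: 52.95
eef_pos: [0.4664, -0.315, 0.2329]
orientation: [0.339, -3.123, 0.0]
force: [1.4, 0.1, -1.1]
width: 0.186
finger_force: 59.7
```

play_rows --increments '[[[0.0117,-0.0354,0,0],[0.0117,-0.0354,0,0],[0.0117,-0.0354,0,0],[0,0,0,0],[0,0,0,0]]]'

```text
t: 53.45
eef_pos: [0.455, -0.4253, 0.2323]
orientation: [0.337, -3.123, -0.001]
force: [-0.5, 0.9, -3.2]
width: 0.185
finger_force: 59.9
```

```bash
python3 c.py; python3 k.py
python3 - <<'E'
from h import *
plan(.4549,-.4255,.1845,192.4);print(state()['qpos'].round(3))
e=np.array([.9767,.2147,0]);g=state()['eef_pos']-[0,0,.0035]
print('exp bend',(g-.033*e).round(4),'long',(g+.127*e).round(4))
f=np.mean([grab_frame('top').astype(float) for _ in range(4)],0)[245:272,205:232];w=np.clip(f[...,0]-f[...,1:].max(2)-15,0,None);yy,xx=np.mgrid[245:272,205:232]
u=np.array([(w*xx).sum(),(w*yy).sum()])/w.sum();print('top dot',u,at('top',u,.096),w.max())
# scene: brightest red (R-G) pixels in head area
f=np.mean([grab_frame('scene').astype(float) for _ in range(3)],0)[330:372,268:302]
rg=f[...,0]-f[...,1];br=f[...,1]-f[...,2]
for i in np.argsort(rg.ravel())[::-1][:8]: y,x=divmod(i,34);print((x+268,y+330),f[y,x].round(),end=' ')
E
```

```text
t 53.45 pos [ 0.455  -0.4253  0.2323] head -167.68 tool d [-0.1402  0.4589  0.0957] turn 1.5152
[-0.48872798  0.8606478  -3.24614789] [0.00500779 0.06059322 0.0193823 ] 0.1846634092811341
dot [281.25649145 338.68967701] [0.50553356 0.04371741 0.096     ] 127.0 -38.8282669502174
[ 0.45556994 -0.42389139  0.23307819] [-0.2972152   0.47664279 -1.61113544] [0.0022334  0.06041075 0.00816717]
key_bend [0.5461 0.0247 0.0274] gap 0.0005 [270.2 339.5] 0.24 [237.9 234.1] 0.6
key_long_end [ 0.5845 -0.3987  0.1904] gap 0.0067 [364.8 131.2] 0.51 [438.3 205.7] 0.78
key_long_end [ 0.5514 -0.353   0.2382] gap 0.0152 [364.8 131.2] 0.51 [422.9 226.9] 0.35
t 54.0 pos [ 0.4554 -0.4245  0.2331] head -167.6 tool d [ 0.0007 -0.0008  0.0486] turn 0.0001
[-0.874  0.258  1.356 -0.     1.528 -2.661]
exp bend [ 0.4232 -0.4316  0.2296] long [ 0.5794 -0.3973  0.2296]
top dot [223.34734513 255.58738938] [0.4974532  0.04185869 0.096     ] 42.75
(np.int64(286), np.int64(340)) [247.  79.  71.] (np.int64(286), np.int64(339)) [247. 128. 113.] (np.int64(287), np.int64(340)) [230. 136. 123.] (np.int64(285), np.int64(340)) [245. 159. 142.] (np.int64(287), np.int64(339)) [247. 194. 178.] (np.int64(275), np.int64(338)) [225. 174.  89.] (np.int64(270), np.int64(337)) [222. 171.  86.] (np.int64(276), np.int64(337)) [221. 171.  87.]
```

Run:
```python
from h import *
f=grab_frame('scene')[...,::-1].astype(np.float32);e=np.array([.9767,.2147,0]);n=np.array([-.2147,.9767,0])
g=state()['eef_pos']
print(g,proj('scene',g-[0,0,.0035]+.127*e),proj('top',g-[0,0,.0035]+.127*e),proj('top',g+[0,0,-.04]+.121*e),at('scene',(286.1,339.8),.096))
for z in range(260,120,-6):
    r=''
    for x in range(-90,150,4):
        q=proj('scene',g*[1,1,0]+e*x/1e3+n*.0085+[0,0,z/1e3])[0];b,gg,rr=cv2.getRectSubPix(f,(1,1),(float(q[0]),float(q[1])))[0,0]
        r+='B' if b>rr+25 else 'W' if rr>110 else '#' if rr>45 else '+' if rr>32 else '.'
    print(f'{z:4d}',r)
```

```text
[ 0.45529129 -0.42472979  0.23297428] [[366.20781328 117.06837821]] [[443.75710345 207.96683902]] [[439.60818544 212.83967978]] [0.49727444 0.04141992 0.096     ]
 260 WWWWWWWWWWWWWWWWWWWWWWW####++#########+#BBWWWWW#......#####W
 254 WWWWWWWWWWWWWWWWWWWWWW####++############BBBWWWWWW.....WWW##W
 248 WWWWWWWWWWWWWWWWWWWWWW####+#############BBBBBWWWWB....WWWW.#
 242 WWWWWWWWWWWWWWWWWWWWW####+##############BBBBBBWWWWB...WWW#.+
 236 WWWWWWWWWWWWWWWWWWWWW###++##############BBBBBBBWWWBB+.WWWW#.
 230 WWWWWWWWWWWWWWWWWWWW####+#################BBBBBBBWWW..#WWW+.
 224 WWWWWWWWWWWWWWWWWWWW###+###########################....#W+..
 218 WWWWWWWWWWWWWWWWWWW###+#W###############################....
 212 WWWWWWWWWWWWWWWWWWW###+##################++++++#########....
 206 WWWWWWWWWWWWWWWWWW###+##################...++++++++++++#....
 200 WWWWWWWWWWWWWWWWWW###+W#################............++++....
 194 WWWWWWWWWWWWWWWWW###+#################++##..................
 188 WWWWWWWWWWWWWWWWW###+###############++++#W#.................
 182 WWWWWWWWWWWWWWWW###+################+++++WW.................
 176 WWWWWWWWWWWWWWWW###+###############++++++W#.................
 170 WWWWWWWWWWWWWWWW##+###############+++++++#..................
 164 WWWWWWWWWWWWWWW###+##############++++++++...................
 158 WWWWWWWWWWWWWWW##+###############++++++++...................
 152 WWWWWWWWWWWWWW###+##############+++++++++...................
 146 WWWWWWWWWWWWWW###+##############+++++++++...................
 140 WWWWWWWWWWWWW###+##############++++++++++...................
 134 WWWWWWWWWWWWW###+##############++++++++++...................
 128 WWWWWWWWWWWWW##+##############+++++++++++...................
 122 WWWWWWWWWWWW###+##############+++++++++++...................
```

play_rows --increments '[[[0,0,0.02,0],[0,0,0.02,0],[0,0,0.008,0],[0,0,0.004,0],[0,0,0,0]]]'

```text
t: 54.9
eef_pos: [0.4553, -0.4248, 0.1812]
orientation: [0.339, -3.123, 0.0]
force: [-0.4, -0.7, -2.5]
width: 0.184
finger_force: 59.8
```

play_rows --increments '[[[-0.005,0,0,0],[-0.005,0,0,0],[-0.004,0,0,0],[-0.003,0,0,0],[0,0,0,0]]]'

```text
t: 55.4
eef_pos: [0.4721, -0.4211, 0.181]
orientation: [0.339, -3.123, 0.0]
force: [-1.5, -0.4, -1.2]
width: 0.184
finger_force: 60.1
```

play_rows --increments '[[[-0.004,0,0,0],[0,0,0,0]]]'

```text
t: 55.6
eef_pos: [0.475, -0.4204, 0.1807]
orientation: [0.338, -3.121, -0.0]
force: [-9.1, -1.5, -2.2]
width: 0.187
finger_force: 59.7
```

play_rows --increments '[[[-0.003,0,0,0],[0,0,0,0]]]'

```text
t: 55.8
eef_pos: [0.4777, -0.4199, 0.1807]
orientation: [0.338, -3.121, -0.0]
force: [-10.0, -3.0, -0.3]
width: 0.186
finger_force: 59.5
```

play_rows --increments '[[[-0.004,0,0.0041,0],[0,0,0,0]]]'

```text
t: 56.0
eef_pos: [0.482, -0.419, 0.1767]
orientation: [0.338, -3.122, 0.001]
force: [-7.9, -2.8, -1.4]
width: 0.185
finger_force: 59.6
```

play_rows --increments '[[[-0.0036,0,0.0045,0],[0,0,0,0]]]'

```text
t: 56.2
eef_pos: [0.4855, -0.4183, 0.1722]
orientation: [0.338, -3.122, 0.0]
force: [-7.8, -2.2, -3.8]
width: 0.185
finger_force: 60.0
```

play_rows --increments '[[[-0.0031,0,0.0049,0],[0,0,0,0]]]'

```text
t: 56.4
eef_pos: [0.4886, -0.4175, 0.1673]
orientation: [0.338, -3.122, 0.0]
force: [-7.4, -2.2, -1.6]
width: 0.186
finger_force: 60.6
```

```bash
cat > v.py <<'E'
from k import *
f=grab_frame('scene')[...,::-1].astype(np.float32);e=np.array([.9767,.2147,0]);n=np.array([-.2147,.9767,0])
s=state();o=np.array([.4744,-.4212,0]);d=s['eef_pos']-o;print('xs',(d@e).round(4),(d@n).round(4),s['eef_pos'],s['force'],s['moment'])
print('     ',*[f'{x:4d}'for x in range(-90,150,20)])
for z in range(216,0,-6):
    r=''
    for x in range(-90,150,4):
        q=proj('scene',o+e*x/1e3+n*.0085+[0,0,z/1e3])[0];b,gg,rr=cv2.getRectSubPix(f,(1,1),(float(q[0]),float(q[1])))[0,0]
        r+='B' if b>rr+25 else 'W' if rr>110 else '#' if rr>45 else '+' if rr>32 else '.'
    print(f'{z:4d}',r)
E
python3 v.py
```

```text
xs 0.0146 0.0005 [ 0.48850105 -0.41756068  0.16732514] [-7.76386903 -2.14633411 -2.02647182] [-0.32142324  1.38732769 -0.0149146 ]
       -90  -70  -50  -30  -10   10   30   50   70   90  110  130
 216 WWWWWWWWWWWWWWWWWWWWWWW##++#################..............++
 210 WWWWWWWWWWWWWWWWWWWWWW###+##################.............+++
 204 WWWWWWWWWWWWWWWWWWWWW###+##################+................
 198 WWWWWWWWWWWWWWWWWWWWW###+################+++................
 192 WWWWWWWWWWWWWWWWWWWWW##+################++++................
 186 WWWWWWWWWWWWWWWWWWWW###+###############+++++................
 180 WWWWWWWWWWWWWWWWWWWW##+###############++++++................
 174 WWWWWWWWWWWWWWWWWWW###+##############+++++++................
 168 WWWWWWWWWWWWWWWWWWW##+###############+++++++................
 162 WWWWWWWWWWWWWWWWWW###+##############++++++++................
 156 WWWWWWWWWWWWWWWWWW###+##############++++++++................
 150 WWWWWWWWWWWWWWWWW###+##############+++++++++................
 144 WWWWWWWWWWWWWWWWW###+#############++++++++++................
 138 WWWWWWWWWWWWWWWW###+##############++++++
[... 772 characters left out ...]
#########++++++++++++...................
  60 WWWWWWWWWWWW###+############+++++++++++++B..................
  54 WWWWWWWWWWWW###+############+++++++++++++B..................
  48 WWWWWWWWWWWW###+############+++++++++++++BBBB...............
  42 WWWWWWWWWWWW##++###########+++++++++++++BBBBB...............
  36 WWWWWWWWWWWW##+############+++++++++++++BBBBBB..............
  30 WWWWWWWWWWW###+############++++++++++++BBBBBBB..............
  24 WWWWWWWWWWW###+###########+++++++++++++BBBBBBB..............
  18 WWWWWWWWWWW###+###########++++++++++++.BBBBBBB..............
  12 WWWWWWWWWWW##++###########++++++++++++BBBBBBBBB.............
   6 WWWWWWWWWW###++####+##+#+#+++++++++++BBBBBBBBBB.............
```

play_rows --increments '[[[-0.0015,0,0.0025,0],[-0.0025,0,0.0051,0],[0,0,0,0]]]'

```text
t: 56.75
eef_pos: [0.4926, -0.4168, 0.16]
orientation: [0.338, -3.122, 0.001]
force: [-8.5, -1.3, 1.2]
width: 0.185
finger_force: 61.8
```

play_rows --increments '[[[-0.002,0,0.0054,0],[0,0,0,0]]]'

```text
t: 56.95
eef_pos: [0.4945, -0.4163, 0.1546]
orientation: [0.338, -3.122, 0.001]
force: [-7.6, -1.4, 2.2]
width: 0.185
finger_force: 62.8
```

play_rows --increments '[[[-0.0015,0,0.0056,0],[0,0,0,0]]]'

```text
t: 57.15
eef_pos: [0.4962, -0.4161, 0.1492]
orientation: [0.339, -3.123, 0.001]
force: [-5.3, -0.8, 3.4]
width: 0.186
finger_force: 64.4
```

```bash
python3 v.py | sed -n '1,2p;12,38p'
```

```text
xs 0.0223 0.0003 [ 0.49612438 -0.41608594  0.14931298] [-5.97704761 -0.65833949  3.07976874] [-0.25205628  1.29152398 -0.07292955]
       -90  -70  -50  -30  -10   10   30   50   70   90  110  130
 162 WWWWWWWWWWWWWWWWWWWWW##+##############+++++++++.............
 156 WWWWWWWWWWWWWWWWWWWW###+##############+++++++++.............
 150 WWWWWWWWWWWWWWWWWWW###+##############++++++++++.............
 144 WWWWWWWWWWWWWWWWWWW###+##############+++++++++..............
 138 WWWWWWWWWWWWWWWWWWW###+#############++++++++++..............
 132 WWWWWWWWWWWWWWWWWWW##+##############++++++++++..............
 126 WWWWWWWWWWWWWWWWWW###+#############+++++++++++..............
 120 WWWWWWWWWWWWWWWWWW##++#############+++++++++++..............
 114 WWWWWWWWWWWWWWWWW###+#############++++++++++++..............
 108 WWWWWWWWWWWWWWWWW###+#############+++++++++++...............
 102 WWWWWWWWWWWWWWWWW##++############++++++++++++...............
  96 WWWWWWWWWWWWWWWWW##+#############++++++++++++...............
  90 WWWWWWWWWWWWWWWW###+############+++++++++++++...............
  84 WWWWWWWWWWWWWWWW###+############++++++++
[... 178 characters left out ...]
###########+++++++++++++##..............
  60 WWWWWWWWWWWWWWW##++############+++++++++++++###.............
  54 WWWWWWWWWWWWWWW##+#############++++++++++++++###............
  48 WWWWWWWWWWWWWWW##+############+++++++++++++B++##............
  42 WWWWWWWWWWWWWW###+############++++++++++++BBB+++............
  36 WWWWWWWWWWWWW####+############++++++++++++BBBB..............
  30 WWWWWWWWWWWWWW##++############+++++++++++BBBBB..............
  24 WWWWWWWWWWWWW###++###########++++++++++++BBBBB..............
  18 WWWWWWWWWWWWW###++##########++++++++++++.BBBBB..............
  12 WWWWWWWWWWWWW###+###########++++++++++++BBBBBBB.............
   6 WWWWWWWWWWWWW###+##########++++++++++++.BBBBBBB.............
```

play_rows --increments '[[[-0.0011,0,0.0062,0],[0,0,0,0]]]'

```text
t: 57.4
eef_pos: [0.4973, -0.4158, 0.1431]
orientation: [0.339, -3.123, 0.002]
force: [-5.9, -1.1, 4.0]
width: 0.19
finger_force: 66.2
```

play_rows --increments '[[[0,0,-0.005,0],[0,0,-0.001,0],[0.005,0,0,0],[0.004,0,0,0],[0,0,0,0]]]'

```text
t: 57.9
eef_pos: [0.4893, -0.4172, 0.149]
orientation: [-0.339, 3.121, -0.001]
force: [8.8, 1.8, -0.8]
width: 0.192
finger_force: 65.2
```

```bash
python3 v.py | sed -n '1,2p;24,38p'; python3 k.py|tail -4
```

```text
xs 0.0154 0.0007 [ 0.48933693 -0.41719882  0.14894826] [ 8.51679664  2.00351659 -0.86006216] [ 0.35693613 -1.07964958  0.02277032]
       -90  -70  -50  -30  -10   10   30   50   70   90  110  130
  90 WWWWWWWWWWWWWWW###+############++++++++++++.................
  84 WWWWWWWWWWWWWWW##+#############++++++++++++.................
  78 WWWWWWWWWWWWWW###+############+++++++++++++.................
  72 WWWWWWWWWWWWWW###+############++++++++++++..................
  66 WWWWWWWWWWWWWW###+############++++++++++++..................
  60 WWWWWWWWWWWWWW##++############++++++++++++..................
  54 WWWWWWWWWWWWW###+############+++++++++++++..................
  48 WWWWWWWWWWWWW###+############++++++++++++BBBB...............
  42 WWWWWWWWWWWWW###+###########+++++++++++++BBBB...............
  36 WWWWWWWWWWWWW##++###########++++++++++++BBBBBB..............
  30 WWWWWWWWWWWW###++###########++++++++++++BBBBBB..............
  24 WWWWWWWWWWWW###+############+++++++++++BBBBBBB..............
  18 WWWWWWWWWWWW###+############+++++++++++BBBBBBB..............
  12 WWWWWWWWWWWW###+##########++++++++++++.BBBBBBBB.............
   6 WWWWWWWWWWWW###+########++++++++++++++BBBBBBBBB.............
[ 0.48933693 -0.41719882  0.14894826] [ 8.51679664  2.00351659 -0.86006216] [ 0.35693613 -1.07964958  0.02277032]
```

play_rows --increments '[[[-0.003,0,0,0],[0,0,0,0]]]'

```text
t: 58.55
eef_pos: [0.4917, -0.4166, 0.1485]
orientation: [0.339, -3.123, -0.0]
force: [-0.0, 0.1, -2.4]
width: 0.186
finger_force: 65.1
```

play_rows --increments '[[[0,0,0.003,0],[0,0,0,0]]]'

```text
t: 58.75
eef_pos: [0.4916, -0.4167, 0.1453]
orientation: [0.339, -3.123, -0.0]
force: [-0.0, 0.1, -2.9]
width: 0.188
finger_force: 65.2
```

play_rows --increments '[[[0,0,0.003,0],[0,0,0,0]]]'

```text
t: 58.95
eef_pos: [0.4926, -0.4169, 0.1435]
orientation: [-0.339, 3.121, -0.002]
force: [9.4, -0.2, 2.3]
width: 0.186
finger_force: 66.1
```

```bash
python3 v.py | sed -n '1,1p'
python3 - <<'E'
from k import *
for c in('scene','top'):
    grab_frame(c)
    for n in('key_bend','key_long_end','key_short_end'): print(c,n,[(np.round(r['at'],1),round(r['conf'],2)) for r in pinpoint(n,c)[:3]])
b=np.array([.4744,-.4212,.16]);e=np.array([.9767,.2147,0])
for q in(b,b+e*.08-[0,0,.1386],b-e*.0546-[0,0,.0315]):print(proj('scene',q)[0].round(1),proj('top',q)[0].round(1))
E
```

```text
xs 0.0187 0.0003 [ 0.49260448 -0.41688584  0.14345275] [8.19940073 0.38678069 5.08951504] [ 0.06517386 -0.98419598  0.05550172]
scene key_bend []
scene key_long_end [(array([270.4, 339.1]), 0.61), (array([273. , 337.3]), 0.24)]
scene key_short_end []
top key_bend [(array([448.7, 265.7]), 0.71), (array([220.4, 255.9]), 0.53), (array([217.1, 260. ]), 0.52)]
top key_long_end [(array([425.6, 229.3]), 0.55)]
top key_short_end [(array([449.3, 291.3]), 0.62)]
[415.6 154.2] [448.1 263.8]
[373.  192.7] [423.7 228.2]
[439.9 171. ] [450.5 289.3]
```

play_rows --increments '[[[-0.002,0,0.0017,0],[0,0,0,0]]]'

```text
t: 59.6
eef_pos: [0.494, -0.4164, 0.1411]
orientation: [-0.339, 3.123, -0.001]
force: [5.4, 0.1, 1.5]
width: 0.185
finger_force: 65.9
```

play_rows --increments '[[[-0.001,0,0.0017,0],[0,0,0,0]]]'

```text
t: 59.8
eef_pos: [0.4943, -0.4165, 0.1401]
orientation: [0.339, -3.123, 0.002]
force: [-4.6, 1.3, 12.8]
width: 0.188
finger_force: 67.3
```

play_rows --increments '[[[-0.001,0,0.0017,0],[0,0,0,0]]]'

```text
t: 60.0
eef_pos: [0.4944, -0.4165, 0.14]
orientation: [0.338, -3.121, 0.003]
force: [-19.3, 6.3, 32.3]
width: 0.188
finger_force: 69.7
```

play_rows --increments '[[[0.001,0,-0.0017,0],[0.0005,0,-0.0008,0],[0,0,0,0]]]'

```text
t: 60.3
eef_pos: [0.4942, -0.4164, 0.1402]
orientation: [-0.339, 3.123, -0.001]
force: [2.4, -0.2, 6.4]
width: 0.186
finger_force: 66.3
```

play_rows --increments '[[[0,0,0,0],[0,0,0,0],[0,0,0,0],[0,0,0,0]]]' --hand 45

```text
t: 60.7
eef_pos: [0.4941, -0.4161, 0.1398]
orientation: [0.339, -3.123, -0.001]
force: [0.2, -0.4, 0.4]
width: 0.45
finger_force: 0.0
```

play_rows --increments '[[[0,0,-0.01,0],[0,0,-0.02,0],[0,0,-0.03,0],[0,0,-0.04,0],[0,0,-0.03,0]]]'

```text
t: 61.2
eef_pos: [0.4942, -0.4162, 0.2734]
orientation: [-0.339, 3.122, -0.003]
force: [0.3, -0.2, 0.6]
width: 0.45
finger_force: 0.0
```

play_rows --increments '[[[0.04,0,0,0],[0.04,0.04,0,0],[0.04,0.04,0,0],[0.03,0.04,0,0],[0,0.03,0,0]]]'

```text
t: 61.7
eef_pos: [0.3237, -0.3076, 0.2709]
orientation: [-0.336, 3.124, -0.002]
force: [0.7, -0.4, 1.3]
width: 0.448
finger_force: 0.0
```

```bash
python3 k.py
python3 - <<'E'
from h import *
a=grab_frame('scene')[...,::-1];b=grab_frame('top')[...,::-1]
A=cv2.resize(a[110:400,220:460],(480,580));B=cv2.resize(b[205:310,195:460],(318,126))
T=cv2.resize(b[215:310,395:460],(318,454))
cv2.imwrite('pics/end.png',np.hstack([A,np.vstack([B,T])]))
E
```

```text
[ 0.32374985 -0.30762391  0.27092688] [ 0.72026619 -0.38739651  1.26660493] [ 0.00038684 -0.02020925 -0.00865747]
key_bend [ 0.4737 -0.4271  0.1551] gap 0.002 [417.3 154.3] 0.79 [450.2 263.6] 0.95
key_bend [ 0.4305 -0.0675  0.4828] gap 0.139 [417.3 154.3] 0.79 [220.4 257.9] 0.62
key_long_end [ 0.5486 -0.4016  0.0138] gap 0.0089 [375.9 196.4] 0.76 [421.1 228.4] 0.94
key_long_end [ 0.4577 -0.0874  0.3615] gap 0.0821 [375.9 196.4] 0.76 [256.  257.1] 0.25
key_short_end [ 0.4213 -0.4297  0.1263] gap 0.0066 [437.4 172.8] 0.95 [449.4 290.6] 0.82
key_short_end [ 0.44   -0.4405  0.0101] gap 0.0768 [408. 207.] 0.32 [449.4 290.6] 0.82
```

View pics/end.png

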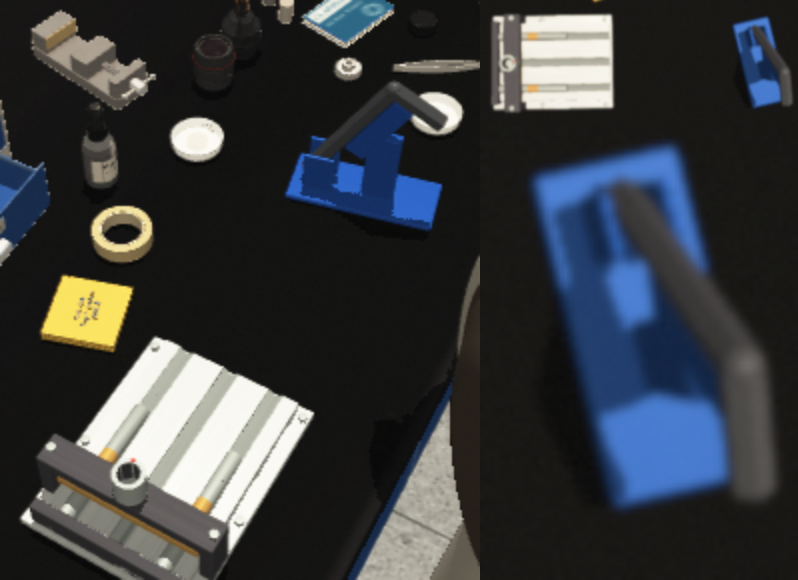

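Run:
```python
from h import *
a=np.mean([grab_frame('scene').astype(float) for _ in range(3)],0);b=np.mean([grab_frame('top').astype(float) for _ in range(3)],0)
A=cv2.imread('pics/scene0.png')[...,::-1].astype(float);B=cv2.imread('pics/top0.png')[...,::-1].astype(float)
for n,x,y,r in(('scene key',a,A,(360,145,90,80)),('top key',b,B,(400,215,60,85))):
    u,v,w,h=r;f=lambda i:cv2.GaussianBlur(i[v:v+h,u:u+w].mean(2),(0,0),.6).astype(np.float32)
    print(n,cv2.phaseCorrelate(f(y),f(x)),np.abs(f(x)-f(y)).max(),(np.abs(f(x)-f(y))>25).sum())
g=cv2.imread('pics/g5.png')[...,::-1].astype(float);cur=cv2.resize(a[140:420,225:455],None,fx=2,fy=2,interpolation=cv2.INTER_CUBIC)
d=np.abs(g-cur).mean(2)>40;print('rack diff px since pins placed',np.argwhere(d[270:560,0:310]).shape, np.argwhere(d[270:560,0:310]).mean(0)[::-1] if d[270:560,0:310].any() else '')
f=a[330:350,280:296];rg=np.clip(f[...,0]-f[...,1]-50,0,None);yy,xx=np.mgrid[330:350,280:296];u=((rg*xx).sum()/rg.sum(),(rg*yy).sum()/rg.sum());p=at('scene',u,.096)
for c in((.494,.053),(.4945,.052)): print('dot',u,np.degrees(np.arctan2(p[1]-c[1],p[0]-c[0])))
print(state()['t'])
```

```text
scene key ((-0.0406815721601248, -0.24995425836833363), 0.9779368011156718) 60.46068 55
top key ((0.13632585486799442, -0.11629589851537503), 0.9506950823465983) 20.00924 0
rack diff px since pins placed (69, 2) [118.53623188 138.85507246]
dot (np.float64(286.0380835380835), np.float64(339.7334152334152)) -73.55986388088927
dot (np.float64(286.0380835380835), np.float64(339.7334152334152)) -74.5806415842359
62.5
```

```bash
python3 -c "
from workcell import *
print(finish_job())"
```

```text
the job is handed in; nothing more can be done
None
```

I handed the job in at about 62 s: both pins found on the bench are in grooves 1 and 3 against the end stop, the screw is at its clockwise end (about 74°), the key is back on its stand within about 0.5 mm of where it started, and I never moved the arm near the dish.

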